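# Pull the middle fuse of an opened power supply with sprung tongs

## Robot

A 6-joint arm with a two-finger parallel gripper is mounted at the origin on the work surface. World frame = base frame: x ahead of the robot, y to its left, z up, the work surface at z = 0. Lengths are in m, angles in rad, forces in N, time in s.
With the tool pointing down it reaches from about 0.35 to 0.85 m from the base axis. Payload 8.1 kg.
Tool frame: the origin (TCP) lies midway between the tips of the shut fingers; the grasp point (between the pads) lies 19 mm behind it; z points along the fingers, y is the direction in which the jaws open and shut (so a half turn about z gives the same grasp; the last joint's range is limited). The gripper opens to 93 mm and grips with 3 to 60 N. Pads are 15 mm wide; open, the fingers measure 128 mm over their backs; the gripper's body (75 mm by 188 mm) begins 65 mm behind the grasp point.
Start: joints at [1.23, 0.13, 1.488, -0, 1.523, -0.085], TCP at [0.152, 0.58, 0.219] pointing down, gripper open.
Joint ranges: [-2.96, 2.96], [-0.89, 2.26], [0.02, 2.5], [-1.34, 4.48], [0, 2.73], [-2.66, 2.66]. Speed limits (rad/s): [2.39, 2.39, 2.79, 3.14, 3.14, 3.14].

## Interface

Orientations are given as a rotation vector (axis times angle).
In Python, from plant import robot gives the robot as it stands. The module is installed in compiled form; this text tells all that it offers.
- The arm moves only by the shell command python3 -m pendant 'ROWS' [FORCE]. ROWS is JSON, a list of rows, each an object with "translation": the shift along the tool's x, y, z in mm, a list of three; "twist": the turn, a rotation vector about the tool's x, y, z in rad, a list of three; "grip": the opening, from -1 (shut) to 1 (fully open). A call has exactly 10 rows; each row shifts and turns the pose as measured when the row begins, along the tool's axes as they then stand; what a row does not reach is not made up. A row lasts 1/10 s, in which the tool goes at most 50 mm and 8.59 degrees, less where a joint would pass 70% of its speed; a pose out of reach is approached as far as the arm can. A call is refused whole if a number of a shift passes 50 or a number of a turn 0.15, either way. A call with a gripper value outside its range is refused whole. The fingers move at their own pace and stop on an object; FORCE is the grip in N (left out, the last holds). Time passes only in rows, so rows that do not move let the fingers close, or fill a call up. It gives the time, the measured TCP pose, the force and the opening at its end, in the units of the state.
- robot.read_state(): the state, without advancing time (a new reading comes with each control period).
- robot.read_camera(name): name is "side" or "top"; returns (picture, depth): 480x640x3 uint8, red, green, blue; 480x640 float32, m along the optical axis (not along the pixel's ray), 0 where there is no reading.
- robot.camera_info(name): a dict with "vertical_fov" (degrees; the focal length in pixels is half the picture's height over the tangent of half this angle, whatever the lens; pixels are square), "cx", "cy" (the principal point, pixels), "cam_to_world" (4x4, takes a point from camera to world coordinates). Camera axes: x right, y up, looking along -z (the intrinsics and any distortion apply to the point x, -y, -z); pixel columns grow to the right and rows downward; lengths in m; the calibration is good to about 2 mm. A picture is of the moment at which its call begins. camera_info takes no time and is no camera call.
- robot.close_job(): hands the job in, once; it reports no verdict.
The state is a dict: "t": time; "q": joint angles; "dq": joint speeds; "joint_torque": joint torques, N m; "tool_pos": TCP position; "orientation": TCP orientation; "force": force on the tool from outside, world axes, zero at the start; "wrist_torque": the same for the moment, N m; "opening": finger opening in m.
Only numpy, scipy, OpenCV 4.12 (cv2) and the standard library are available. Lean on these libraries where they do the work, as an engineer would, in place of code of your own. Each camera call takes 0.05 s, during which the arm holds its last target. There are 200 camera calls.

## Task

The cover is off the station power supply. With the sprung tongs from the tool stand, pull the glass fuse out of the deep middle pocket of its three-pole fuse block, set it down gently in the empty ribbed dish, and stand the tongs back upright in their slot. Touch the fuse only with the tongs, squeeze no harder than it takes to draw it (the glass is thin), do not jam the tongs into the block or the dish, and leave the other things on the desk where they are.

Things in the scene. Friction and masses are not known exactly. Their poses are not given: they have to be found in the camera images.
- tongs_grip (a point): Sprung steel tongs, 119 mm long, 51 g, upright, jaws down, in the stand's slot. Point: midway between the two ribbed grip plates, 70 mm above the jaw ends, 49 mm below the top of the bow. z up to the bow; y: line along which the arms close. Plates flat, 14 mm wide (x), 27 mm tall, 29.5 mm over their outer faces when relaxed. No reading while held; they may shift a little in the hand.
- tongs_jaws (a point): Midway between the tongs' jaw ends. Jaws: flat plates 10 mm wide (x), 2.5 mm thick, 18 mm tall; relaxed 19 mm apart and 24 mm over their outsides, too wide for the fuse pocket, so they go in partly squeezed. The pivot is in the bow, 112 mm up; both arms close alike: grip plates 1 mm nearer each other bring the jaws 2.7 mm nearer. Friction of jaws on fuse about 0.6.
- jaw_l: The tongs' arm and jaw on their +y side; origin at the pivot, 112 mm above the jaw ends. Spring: the arms begin to move at about 3 N squeeze on the grip plates; at 6.5 N the jaws are about 12.5 mm apart (right for entering the pocket), at 8 N 9.5 mm (the glass); each newton more adds about 0.37 N at each jaw. 4 N carries the tongs with the jaws open.
- jaw_r: The tongs' arm and jaw on their -y side, mirror image of jaw_l; origin at the pivot.
- fuse_centre (a point): Centre of the cartridge fuse in the middle pocket: 38 mm long along x, clear glass barrel 9.5 mm across and 18 mm long, steel end caps 10.3 mm across, about 12 g. Sprung blades hold the caps by friction: about 3 to 5 N straight up over the first 10 mm draws it, then it is free. Jaws slip under about 3.5 N squeeze each; the thin glass bears 6 N from each.
- pocket (a point): Centre of the mouth of the middle pocket of the white fuse block (fuses in the outer pockets stay). x along pocket and fuse, y across, z up. 20 mm wide (y), 56 mm long, 38 mm deep, 3 mm walls; fuse axis 7 mm above the flat hard floor, midway. Clip blades start 11 mm either side of its middle; between them the jaws can straddle the glass down to the floor; feel for it slowly, push 12 N at most.
- psu: The opened power supply carrying the fuse block: aluminium tray 220 x 280 mm, walls 50 mm high (nothing in it is higher), black front panel towards -x; fixed. Origin under its centre on the desk, z up.
- dish: Black dish, 100 mm (x) by 130 mm (y), 20 mm high, 4 mm walls, fixed, empty. Ribs 2.5 mm wide run along y every 8 mm on its floor; rib tops 7 mm above the desk, so a fuse in it has its centre 11 to 12 mm up. Origin under its centre on the desk, z up. Jaws may press on it with 20 N, the fuse with 10 N at most.
- stand: Wooden tool stand, 75 mm (x) by 130 mm (y), 45 mm high, fixed. Origin under its centre on the desk, z up. The tongs' slot is centred at x 0, y +25 mm in its frame: 15 mm (x) by 32 mm (y), 38 mm deep (floor 7 mm above the desk), 2 mm bevel. Other tools stick out up to 24 mm above its top near its -y end.
- key: Telegraph key on a dark steel base 100 x 75 mm, 58 mm high, loose, bystander. Origin under its centre.
- mug: White mug, 80 mm across, 95 mm high, loose, bystander. Origin under its centre.
- mouse: Black computer mouse, 33 mm high, loose, bystander. Origin under its centre.
- screwdriver: Screwdriver 170 mm long with a black handle, lying loose, bystander.

How it is judged:
By the outcome, as a careful person would: the job done as asked, in the order asked, and still so for the second after the job is handed in, with the robot touching nothing.
It also fails if it takes over 62 s, if anything falls off the work surface, if the arm or the gripper's body presses on something with over 40 N, if the wrist force passes 120 N, or if a joint passes its speed limit or range.

## Working session

There is one attempt and no reset: what is moved stays moved. The work goes in short steps, Python scripts to look and compute and a shell command to move; the robot and the scene stay as the last step left them, time stands still between calls to the robot, and variables do not carry over. Pictures are saved under pics/ and viewed, about 8 in all and at most 12, crops included, and the job is handed in when it is done.

```bash
mkdir -p pics; cat > h.py <<'E'
from plant import robot
import numpy as np, cv2
def grab(n,tag):
    p,d=robot.read_camera(n); np.savez(f'pics/{tag}.npz',p=p,d=d)
    cv2.imwrite(f'pics/{tag}.png',p[:,:,::-1]); return p,d
def K(n):
    c=robot.camera_info(n); f=240/np.tan(np.radians(c['vertical_fov'])/2); return f,c['cx'],c['cy'],np.array(c['cam_to_world'])
def pts(n,d):
    f,cx,cy,T=K(n); v,u=np.mgrid[0:480,0:640]
    P=np.stack([(u-cx)/f*d,-(v-cy)/f*d,-d],-1); return P@T[:3,:3].T+T[:3,3]
def ray(n,u,v,z):
    f,cx,cy,T=K(n); r=T[:3,:3]@np.array([(u-cx)/f,-(v-cy)/f,-1]); o=T[:3,3]
    return o+r*(z-o[2])/r[2]
E
python3 - <<'E'
from h import *
for n in('top','side'):
    grab(n,n+'0'); c=robot.camera_info(n); print(c)
print(robot.read_state())
E
```

```text
{'vertical_fov': 53.47851486554153, 'cx': 320.2338854073583, 'cy': 238.19074215313046, 'cam_to_world': array([[-1.34043681e-02,  9.83508208e-01, -1.80366093e-01,
         4.20265363e-01],
       [-9.99908950e-01, -1.34648203e-02,  8.89226449e-04,
         1.79088628e-02],
       [-1.55403552e-03,  1.80361590e-01,  9.83599147e-01,
         9.99750145e-01],
       [ 0.00000000e+00,  0.00000000e+00,  0.00000000e+00,
         1.00000000e+00]])}
{'vertical_fov': 44.24249404933047, 'cx': 316.607618446175, 'cy': 251.1739592593795, 'cam_to_world': array([[-0.84578668,  0.37686202, -0.37765052,  0.16210144],
       [-0.5334351 , -0.61005774,  0.58589807,  0.69571145],
       [-0.00958589,  0.69699682,  0.71701014,  0.91700605],
       [ 0.        ,  0.        ,  0.        ,  1.        ]])}
{'t': 0.1, 'q': array([ 1.22957941e+00,  1.31099372e-01,  1.48919688e+00, -1.24445386e-05,
        1.52300400e+00, -8.53703565e-02]), 'dq': array([-0.00082725, -0.0024837 , -0.00183044,  0.00079722,  0.00135532,
       -0.00020185]), 'joint_torque': array([ 1.12833099e-03, -5.61348224e+01, -4.93093014e+01,  7.70235853e-02,
        2.93144106e-02, -4.12093084e-05]), 'tool_pos': array([0.15162643, 0.57997734, 0.2176696 ]), 'orientation': array([-4.00742000e-01, -3.11557517e+00,  2.62536228e-03]), 'force': array([-0.36735909, -0.10496441,  0.25705674]), 'wrist_torque': array([ 0.00276098, -0.02409764, -0.00509774]), 'opening': 0.09290332529169512}
```

View pics/top0.png

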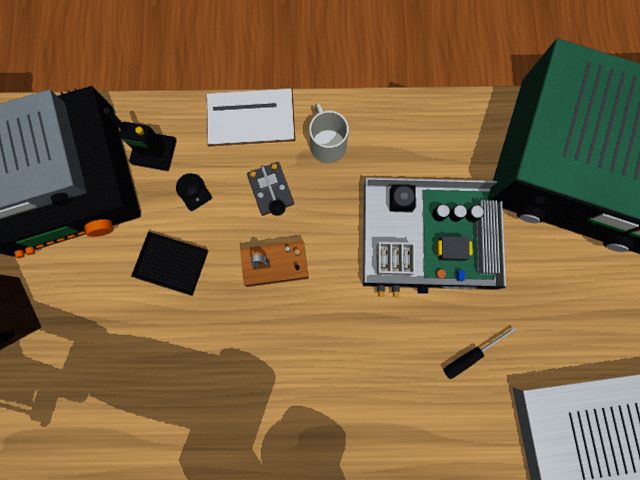

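View pics/side0.png

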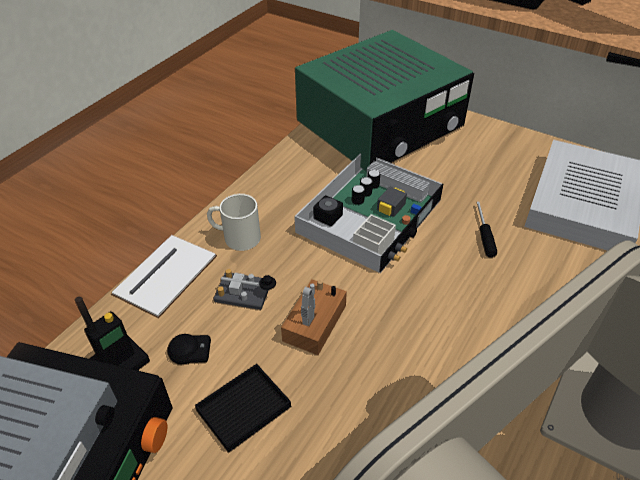

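The top view shows the dish at (170,263), the stand at (275,262) with the tongs at (259,258), and the PSU at (433,232) with its fuse block at (396,258). The side view agrees, with the tongs at (308,303) and the block at (375,233). Next I'll crop closer and measure.

```bash
python3 - <<'E'
from h import *
t=np.load('pics/top0.npz');s=np.load('pics/side0.npz')
def crop(p,u,v,w,h): return cv2.resize(p[v:v+h,u:u+w],(400,300),interpolation=cv2.INTER_CUBIC)
a=np.vstack([np.hstack([crop(t['p'],235,230,80,60),crop(t['p'],365,230,80,60)]),np.hstack([crop(s['p'],272,270,80,60),crop(s['p'],340,203,80,60)])])
cv2.imwrite('pics/c0.png',a[:,:,::-1])
P=pts('top',t['d']);hsv=cv2.cvtColor(t['p'],cv2.COLOR_RGB2HSV)
def rect(name,n,P,m,box):
    x0,y0,x1,y1=box; mm=np.zeros(m.shape,bool);mm[y0:y1,x0:x1]=m[y0:y1,x0:x1]
    q=P[mm]; r=cv2.minAreaRect((q[:,:2]*1000).astype(np.float32)); print(name,len(q),'z',np.percentile(q[:,2],[5,50,95]).round(4),'rect',r)
z=P[...,2]
rect('dish',0,P,(hsv[...,2]<75)&(z>.003),(120,225,215,300))
rect('stand top',0,P,(z>.040)&(z<.049),(232,230,315,292))
rect('tongs',0,P,(z>.10),(232,230,315,292))
rect('psu',0,P,(z>.045)&(z<.055),(350,165,515,300))
rect('psu all',0,P,(z>.02)&(z<.056),(350,165,515,300))
w=(hsv[...,1]<40)&(hsv[...,2]>200)
print('blockz',np.percentile(z[242:273,379:412],[1,10,30,50,70,90,99]).round(4))
Ps=pts('side',s['d'])
rect('tongs side',0,Ps,(Ps[...,2]>.075),(285,270,345,330))
rect('tongsbow side',0,Ps,(Ps[...,2]>.11),(285,270,345,330))
rect('stand side',0,Ps,(Ps[...,2]>.040)&(Ps[...,2]<.049),(275,270,355,360))
E
```

```text
dish 2791 z [0.0035 0.0066 0.0214] rect ((511.7639465332031, 204.291015625), (411.0542297363281, 98.86982727050781), 72.01448822021484)
stand top 2038 z [0.0429 0.0456 0.0482] rect ((547.2011108398438, 111.8583755493164), (75.6007080078125, 130.1102752685547), 7.098023891448975)
tongs 112 z [0.1056 0.1262 0.9998] rect ((489.81524658203125, 76.343017578125), (180.13861083984375, 23.601394653320312), 47.500431060791016)
psu 2460 z [0.0452 0.0479 0.0523] rect ((619.650146484375, -227.1409454345703), (307.8802490234375, 253.84152221679688), 88.86664581298828)
psu all 6863 z [0.0226 0.0431 0.0511] rect ((614.18115234375, -228.8663787841797), (263.3017883300781, 330.44000244140625), 3.480199098587036)
blockz [0.0029 0.0105 0.0193 0.0235 0.0382 0.0489 0.0521]
tongs side 265 z [0.0783 0.1073 0.917 ] rect ((360.8009338378906, 415.0216064453125), (23.971221923828125, 687.38525390625), 33.297279357910156)
tongsbow side 122 z [0.1114 0.1244 0.917 ] rect ((358.2506103515625, 416.4024658203125), (17.911041259765625, 682.3717651367188), 33.57549285888672)
stand side 1726 z [0.0414 0.0443 0.0473] rect ((575.36669921875, 116.73233032226562), (138.0498809814453, 133.55374145507812), 6.61002779006958)
```

View pics/c0.png

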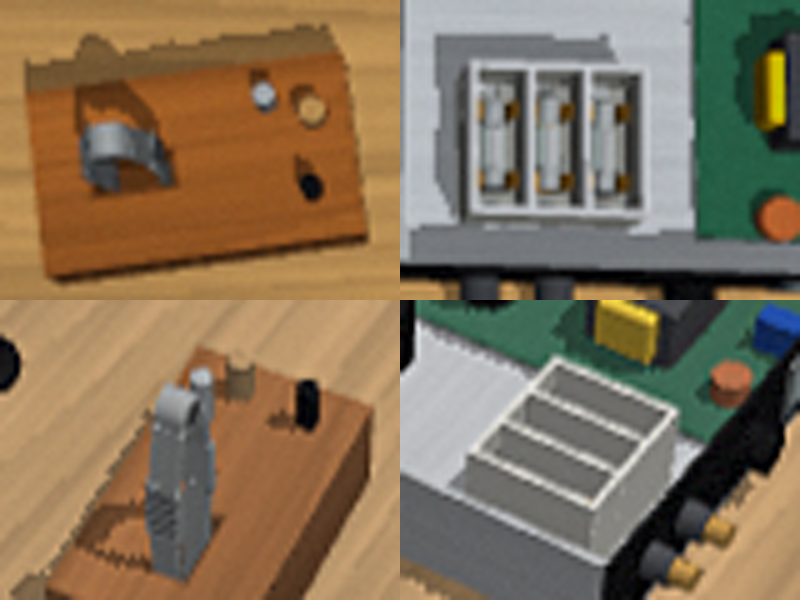

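The crops show the tongs upright in the left slot of the stand, with the bow at about (260,259) in the top view. The block has three pockets and the middle one is at about (475,258)/5 within its crop, roughly (396,257) in the picture. Next I'll measure these properly in both views.

```bash
cat > m0.py <<'E'
from h import *
D={n:np.load(f'pics/{n}0.npz') for n in('top','side')}
boxes={'top':dict(dish=(120,225,215,300),stand=(232,230,315,292),block=(374,238,416,277)),
'side':dict(dish=(190,360,295,455),stand=(275,270,355,360),block=(347,208,400,255))}
def xy(n,m,z):  # mask pixels -> plane z
    v,u=np.nonzero(m); return np.array([ray(n,a,b,z)[:2] for a,b in zip(u,v)])*1000
for n in D:
    p,d=D[n]['p'],D[n]['d']; P=pts(n,d); z=P[...,2]; hsv=cv2.cvtColor(p,cv2.COLOR_RGB2HSV); ok=d>0
    def go(name,m,zz,how):
        x0,y0,x1,y1=boxes[n][how]; mm=np.zeros(m.shape,np.uint8); mm[y0:y1,x0:x1]=m[y0:y1,x0:x1]
        k,l,st,c=cv2.connectedComponentsWithStats(mm); i=1+st[1:,4].argmax(); mm=l==i
        r=cv2.minAreaRect(xy(n,mm,zz).astype(np.float32)); print(n,name,mm.sum(),np.round(r[0],1),np.round(r[1],1),round(r[2],1),'medz',np.median(z[mm&ok]).round(4))
    go('stand',ok&(z>.0405)&(z<.0495)&(hsv[...,1]>90),.045,'stand')
    go('dish',(hsv[...,2]<70)&ok&(z>-.01)&(z<.03),.020 ,'dish')
    b=(hsv[...,1]<45)&(hsv[...,2]>(205 if n=='top' else 195))&ok&(z>.04)
    go('block',b,.049,'block')
    x0,y0,x1,y1=boxes[n]['block']; print('rim z',np.percentile(z[y0:y1,x0:x1][b[y0:y1,x0:x1]],[10,50,90]))
    x0,y0,x1,y1=boxes[n]['stand']; sub=np.zeros(ok.shape,bool); sub[y0:y1,x0:x1]=1
    for a,bb in((.07,.10),(.10,.121),(.121,.14)):
        q=P[sub&ok&(z>a)&(z<bb)]; 
        if len(q)>4: print(n,'tongs',a,len(q),q.mean(0).round(4),cv2.minAreaRect((q[:,:2]*1000).astype(np.float32)))
E
python3 m0.py
```

```text
top stand 2057 [546.9 111.8] [ 75.7 130.1] 7.0 medz 0.0457Traceback (most recent call last):
  File "m0.py", line 14, in <module>
    go('dish',(hsv[...,2]<70)&ok&(z>-.01)&(z<.03),.020 ,'dish')
    ~~^^^^^^^^^^^^^^^^^^^^^^^^^^^^^^^^^^^^^^^^^^^^^^^^^^^^^^^^^
  File "m0.py", line 12, in go
    r=cv2.minAreaRect(xy(n,mm,zz).astype(np.float32)); print(n,name,mm.sum(),np.round(r[0],1),np.round(r[1],1),round(r[2],1),'medz',np.median(z[mm&ok]).round(4))
                      ~~^^^^^^^^^
  File "m0.py", line 6, in xy
    v,u=np.nonzero(m); return np.array([ray(n,a,b,z)[:2] for a,b in zip(u,v)])*1000
                                        ~~~^^^^^^^^^
  File "h.py", line 12, in ray
    f,cx,cy,T=K(n); r=T[:3,:3]@np.array([(u-cx)/f,-(v-cy)/f,-1]); o=T[:3,3]
              ~^^^
  File "h.py", line 7, in K
    c=robot.camera_info(n); f=240/np.tan(np.radians(c['vertical_fov'])/2); return f,c['cx'],c['cy'],np.array(c['cam_to_world'])
ValueError: time passes only in moves, steps and waits
```

```bash
sed -i 's/^def K/import functools\n@functools.cache\ndef K/' h.py; python3 m0.py
```

```text
top stand 2057 [546.9 111.8] [ 75.7 130.1] 7.0 medz 0.0457
top dish 3046 [552.5 329.7] [134.  99.] 72.1 medz 0.0063
top block 17 [ 563.7 -171.8] [ 0.  32.7] 87.2 medz 0.0482
rim z [0.04677259 0.0481552  0.05047698]
top tongs 0.07 42 [0.5479 0.1227 0.0852] ((555.1759643554688, 107.43762969970703), (36.05670166015625, 87.55866241455078), 0.848750650882721)
top tongs 0.1 36 [0.544  0.1317 0.1118] ((544.6687622070312, 135.92813110351562), (11.928084373474121, 23.13755989074707), 7.183293342590332)
top tongs 0.121 55 [0.5445 0.1363 0.1269] ((544.5992431640625, 136.9978790283203), (11.498830795288086, 15.186907768249512), 0.46827709674835205)
side stand 1655 [543.8 114.2] [ 76.8 132.8] 6.8 medz 0.0443
side dish 4442 [546.6 335.6] [132.9 107.3] 72.0 medz 0.0058
side block 30 [ 523.6 -133.1] [70.   9.9] 84.3 medz 0.0466
rim z [0.04514041 0.04696541 0.0494915 ]
side tongs 0.07 138 [0.5416 0.1412 0.0846] ((542.3123168945312, 138.27732849121094), (13.772512435913086, 31.559999465942383), 3.5604028701782227)
side tongs 0.1 78 [0.5408 0.1443 0.1112] ((542.7718505859375, 139.47361755371094), (13.531956672668457, 22.62139892578125), 5.22703742980957)
side tongs 0.121 54 [0.5419 0.14   0.1256] ((542.5814819335938, 138.64712524414062), (14.289698600769043, 12.68343734741211), 89.68344116210938)
```

```bash
python3 - <<'E'
from h import *
for n,(x0,y0,x1,y1) in (('top',(374,238,418,278)),('side',(347,208,402,262))):
    D=np.load(f'pics/{n}0.npz');g=D['p'].min(2)[y0:y1,x0:x1]; z=pts(n,D['d'])[...,2][y0:y1,x0:x1]
    print(n); 
    for r in g: print(''.join('%02x'%v for v in r))
E
```

```text
top
72727273727271747273737374717273757173727474707371707271737074748bbbbbb9b9babab9bcb8bcb9
70717173707171706d707173706f6f6f71747171716f706f6f6f73717372727381adb7b6b4b4b5b4b4b4b5b6
73747273706f706f6e6f706e6d6f6f706f6e736d7070736f6f706d707070716d6f7fb4b2b0b0b2afb2b2b1b1
7574747375848680807f7f817d807d8176757476757677767776756e6d70716b6d7aa9b5b1b1b2b2b3b2b2b2
757778737caebba6aaafb2b1b1b2b3aba19ea3a0a1a1a2a3a2a49d9191939393928e9cbab6b8b8b5b5b2b2b3
7575756366b0bd9ba4b7b4b5b6b8b7b5bbcabdbcbab8bababbbcbabbccc4bfc0c0c0bebbbdc0c0bcc0b3b6b6
7377724f57ad9e535856545556564d4c81be816c6e6c6c6f6e665d78c59e8382858487848c9993a8c5b5b6b6
747568415bada053585a5a58534d373882bf6d565a5856514e362f6cc3855157595a56504d374694c6b5b3b5
7672584c5aaeae807272646a574d323881c380676a605f4643352b70c49164666056553c413c4a97c6b3b1b3
7972574b5bb4c9b59e977b8c8a722e3982c79a787a707b6f67312e6fcdaa878a7a60635d3d314897c5b3b4b2
7872563f59b1bd8c9b946d8a8c7e2f3b83c37e5c6070898b7c322d6fc9af9da49f888e7f2e314c98c7b3b7b6
7671523e5bafb079828e7b8a886f2c387fbf6b5b718286887c2d3071c5958d9294898d802d2f4897c6b9b7bb
7470533f5baf924c778b94876733
[... 7762 characters left out ...]
0c13032d3b3f42423c3e5147436a707773
5f5b5f605f61636364616160605f6063626264616162606261615e5e5d5e5c5a59601204030e0b07082d33343a3c3a414e504e4e516773
5b5f5b5b5c6161606360626161615e5f61606361625f62605f5e62625f605f61635216030b0e080a1323292e2d2d353a41454c4b294473
444c5d5e615f5f606361626062616161605c5f635f6164605e63626061605e61664a0f090c0d081204161f201b1c252c34383e3429687a
4744464c555f5f5e5e6061635f636561635f61605f62616263626161605f5f61683b0f060d090a090400001c3f251c221e282d26487c7a
4446494a494c575c5f5d5f5f616065605f62625e5f6261626160605f6260616569360c02110808080103024d6c4e47524a3b282f6d7b79
5b47464a4b474749575d5f5d62616361625f6261635f5f605e646263606160656d27080d050a040500004b6777767b807f6c535d797572
```

```bash
python3 - <<'E'
from h import *
D=np.load('pics/top0.npz');g=cv2.cvtColor(D['p'],cv2.COLOR_RGB2GRAY)
lsd=cv2.createLineSegmentDetector(); L=lsd.detect(g[160:310,345:525])[0][:,0]+[345,160,345,160]
for l in L:
    n=np.hypot(l[2]-l[0],l[3]-l[1])
    if n>22:
        a,b=ray('top',l[0],l[1],.05),ray('top',l[2],l[3],.05); dd=b-a
        ang=(np.degrees(np.arctan2(dd[1],dd[0]))+45)%90-45
        print(l.round(1),round(ang,2),'mid',((a+b)/2*1000)[:2].round(1),round(n))
for zz in(.048,.050): print('pocket top',ray('top',396.45,257.2,zz))
# side rim corners: left, top(back), right, bottom(front) outermost by eye from the numbers
for u,v in((347+.5,208+31.5),(347+21.3,208+6.3),(347+47.3,208+17.2),(347+29,208+36)): pass
E
```

```text
[388.5 211.8 387.  188. ] 1.36 mid [ 672.7 -122.9] 24
[499.8 203.1 503.3 284.4] -2.28 mid [ 579.3 -349.4] 81
[365.5 176.9 364.5 279.4] -2.26 mid [616.1 -74.3] 103
[363.1 281.9 494.4 285.1] -2.2 mid [ 499.8 -197.7] 131
[400.9 245.6 401.  269.4] -2.13 mid [ 552.8 -144.8] 24
[505.6 289.2 429.3 287. ] -2.46 mid [ 489.6 -274.2] 76
[423.  276.9 421.8 190.6] -2.21 mid [ 602.3 -190.5] 86
[378.1 241.9 378.1 270.6] -1.89 mid [556.  -98.9] 29
[499.8 271.9 497.  201.9] -2.37 mid [ 593.1 -344. ] 70
[428.1 189.4 486.9 190.9] -2.34 mid [ 691.3 -267.6] 59
[412.5 245.6 412.8 274.4] -2.29 mid [ 547.5 -168. ] 29
[389.7 245.6 389.7 268.1] -2.23 mid [ 554.4 -122.2] 23
[473.7 268.2 471.6 239.4] 0.11 mid [ 558.5 -289.4] 29
[476.9 187.6 416.9 186.1] -2.23 mid [ 698.7 -246.1] 60
[480.5 218.1 482.4 273.1] -2.24 mid [ 575.3 -308.4] 55
[430.6 180.8 494.4 182.7] -2.61 mid [ 709.2 -279.1] 64
[379.4 272.2 410.6 273.1] -2.48 mid [ 522.3 -131.5] 31
[483.1 179.7 366.9 177. ] -2.17 mid [ 717.6 -201.8] 116
[374.1 274.5 372.5 246.8] 1.38 mid [547.2 -89. ] 28
[389.4 181.3 414.2 182.4] -3.48 mid [ 710.7 -153.5] 25
[489.4 
[... 1030 characters left out ...]
26
[362.4 228.1 362.9 185.6] -2.34 mid [658.9 -70.8] 43
[486.9 269.4 486.9 236.9] -4.38 mid [ 559.5 -318.2] 32
[426.9 299.3 464.4 305.6] -10.25 mid [ 461.9 -229.1] 38
[466.9 163.7 438.1 164. ] -0.13 mid [ 748.2 -260.9] 29
[464.4 305.8 514.4 306.1] -1.16 mid [ 453.8 -315. ] 50
[430.6 161.  354.4 163.1] 0.82 mid [ 754. -136.] 76
[494.4 164.  471.9 163.9] -1.0 mid [ 747.2 -324.7] 22
[400.6 295.4 425.7 298.3] -7.36 mid [ 473.7 -165.5] 25
[488.1 294.4 511.9 294.4] -0.77 mid [ 476.3 -337.9] 24
[492.  197.1 514.3 180.5] 35.38 mid [ 693.  -362.1] 28
[403.1 305.1 425.6 305.8] -2.42 mid [ 456.8 -167.1] 22
pocket top [ 0.55373048 -0.1360638   0.048     ]
pocket top [ 0.55345002 -0.13574024  0.05      ]
```

```bash
cat >> h.py <<'E'
from scipy.spatial.transform import Rotation as Ro
def tgt(x,y,z,yaw):
    s=robot.read_state(); R=Ro.from_rotvec(s['orientation']); a=np.radians(yaw)
    Y=np.array([np.cos(a),np.sin(a),0]); Z=np.array([0,0,-1.]); Rd=Ro.from_matrix(np.stack([np.cross(Y,Z),Y,Z],1))
    d=np.array([x,y,z])-s['tool_pos']
    print('t',round(s['t'],2),'F',s['force'].round(2),'open',round(s['opening']*1000,2),'pos',(s['tool_pos']*1000).round(1))
    print('twist',(R.inv()*Rd).as_rotvec().round(4),'mm in cur frame',(R.inv().apply(d)*1000).round(1),'in final',(Rd.inv().apply(d)*1000).round(1))
E
python3 -c "
from h import *
tgt(.5436,.1376,.16,96.5)"
```

```text
t 0.1 F [-0.37 -0.1   0.26] open 92.9 pos [151.6 580.  217.7]
twist [-0.0017 -0.0004 -0.3693] mm in cur frame [-491.2 -328.7   58.2] in final [-339.4 -483.9   57.7]
```

```bash
python3 -m pendant '[{"translation":[0,0,0],"twist":[0,0,-0.125],"grip":0},{"translation":[0,0,0],"twist":[0,0,-0.125],"grip":0},{"translation":[0,0,0],"twist":[0,0,-0.12],"grip":0},{"translation":[-28,-40,0],"twist":[0,0,0],"grip":0},{"translation":[-28,-40,0],"twist":[0,0,0],"grip":0},{"translation":[-28,-40,0],"twist":[0,0,0],"grip":0},{"translation":[-28,-40,0],"twist":[0,0,0],"grip":0},{"translation":[-28,-40,0],"twist":[0,0,0],"grip":0},{"translation":[-28,-40,0],"twist":[0,0,0],"grip":0},{"translation":[-28,-40,0],"twist":[0,0,0],"grip":0}]' 19 && python3 -c "
from h import *
tgt(.5436,.1376,.16,96.5)"
```

```text
t: 1.1
tool_pos: [0.3825, 0.322, 0.2119]
orientation: [0.221, -3.127, 0.013]
force: [1.0, 0.6, -0.4]
opening: 0.0465
t 1.1 F [ 0.97  0.55 -0.45] open 46.54 pos [382.5 322.  211.9]
twist [-0.0079 -0.0072  0.028 ] mm in cur frame [-133.9 -204.9   52.5] in final [-139.2 -201.5   51.9]
```

```bash
python3 -m pendant '[{"translation":[-26,-38,5],"twist":[0,0,0.028],"grip":0},{"translation":[-27,-39,5],"twist":[0,0,0],"grip":0},{"translation":[-27,-39,10],"twist":[0,0,0],"grip":0},{"translation":[-27,-39,10],"twist":[0,0,0],"grip":0},{"translation":[-20,-28,10],"twist":[0,0,0],"grip":0},{"translation":[-10,-14,8],"twist":[0,0,0],"grip":0},{"translation":[0,0,0],"twist":[0,0,0],"grip":0},{"translation":[0,0,0],"twist":[0,0,0],"grip":0},{"translation":[0,0,0],"twist":[0,0,0],"grip":0},{"translation":[0,0,0],"twist":[0,0,0],"grip":0}]' 4 && python3 -c "
from h import *
tgt(.5436,.1376,.16,96.5)
for n in('top','side'): grab(n,n+'1')
a=[cv2.resize(cv2.imread('pics/top1.png')[190:310,200:360],(400,300)),cv2.resize(cv2.imread('pics/side1.png')[200:350,230:430],(400,300))]
cv2.imwrite('pics/c1.png',np.hstack(a))"
```

```text
t: 2.1
tool_pos: [0.5465, 0.1293, 0.1608]
orientation: [0.165, -3.127, 0.013]
force: [-0.3, 0.4, -0.3]
opening: 0.0465
t 2.1 F [-0.31  0.36 -0.28] open 46.51 pos [546.5 129.3 160.8]
twist [-0.0079 -0.0103 -0.0081] mm in cur frame [2.  8.5 0.7] in final [1.9 8.5 0.8]
```

View pics/c1.png

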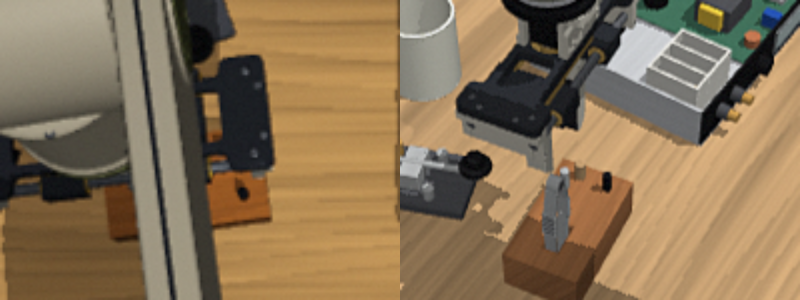

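The top view is blocked by the arm. The side crop shows both fingers above the tongs, which are at about (555,210) in the crop. I'll descend.

```bash
python3 -m pendant '[{"translation":[2,8.5,0],"twist":[-0.008,-0.010,-0.008],"grip":0},{"translation":[0,0,8],"twist":[0,0,0],"grip":0},{"translation":[0,0,20],"twist":[0,0,0],"grip":0},{"translation":[0,0,20],"twist":[0,0,0],"grip":0},{"translation":[0,0,20],"twist":[0,0,0],"grip":0},{"translation":[0,0,18],"twist":[0,0,0],"grip":0},{"translation":[0,0,10],"twist":[0,0,0],"grip":0},{"translation":[0,0,4],"twist":[0,0,0],"grip":0},{"translation":[0,0,0],"twist":[0,0,0],"grip":0},{"translation":[0,0,0],"twist":[0,0,0],"grip":0}]' 4 && python3 -c "
from h import *
tgt(.5436,.1376,.058,96.5)
n='side';grab(n,n+'2')
cv2.imwrite('pics/c2.png',cv2.resize(cv2.imread('pics/side2.png')[240:360,240:400],(800,600)))"
```

```text
t: 3.2
tool_pos: [0.5432, 0.1426, 0.058]
orientation: [-0.189, 3.13, 0.003]
force: [0.5, 0.2, -0.1]
opening: 0.0465
t 3.2 F [ 0.48  0.21 -0.1 ] open 46.54 pos [543.2 142.6  58. ]
twist [0.0018 0.0063 0.007 ] mm in cur frame [ 0.2 -5.  -0. ] in final [ 0.2 -5.  -0. ]
```

View pics/c2.png

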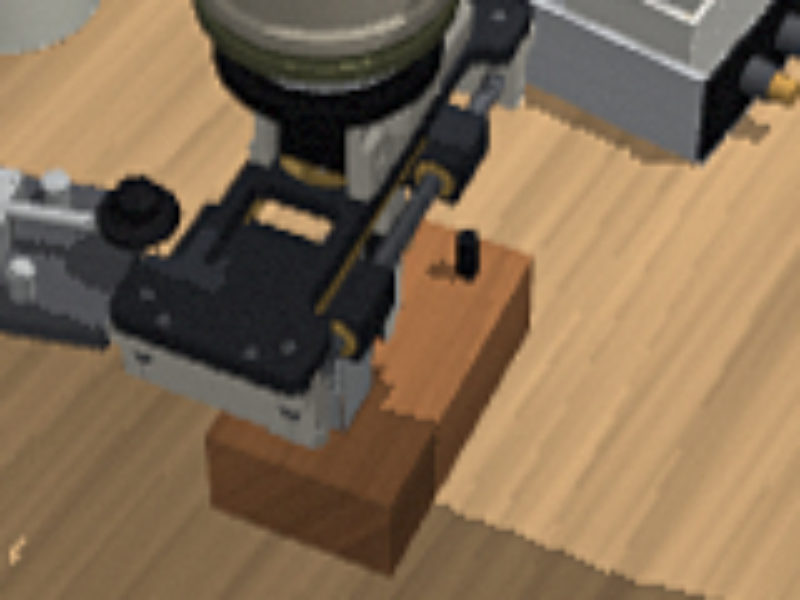

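The finger hides the tongs and the stand looks undisturbed. I'll shift 5 mm in y, then close at 4 N.

```bash
python3 -m pendant '[{"translation":[0,-5,0],"twist":[0.002,0.006,0.007],"grip":0},{"translation":[0,0,0],"twist":[0,0,0],"grip":-0.1},{"translation":[0,0,0],"twist":[0,0,0],"grip":-0.2},{"translation":[0,0,0],"twist":[0,0,0],"grip":-0.25},{"translation":[0,0,0],"twist":[0,0,0],"grip":-0.3},{"translation":[0,0,0],"twist":[0,0,0],"grip":-0.34},{"translation":[0,0,0],"twist":[0,0,0],"grip":-1},{"translation":[0,0,0],"twist":[0,0,0],"grip":-1},{"translation":[0,0,0],"twist":[0,0,0],"grip":-1},{"translation":[0,0,0],"twist":[0,0,0],"grip":-1}]' 4 && python3 -c "
from h import *
tgt(.5436,.1376,.058,96.5); print(robot.read_state()['wrist_torque'])"
```

```text
t: 4.25
tool_pos: [0.5462, 0.1374, 0.0611]
orientation: [-0.176, 3.132, 0.0]
force: [-0.4, -0.3, -0.7]
opening: 0.0284
t 4.25 F [-0.4  -0.33 -0.7 ] open 28.35 pos [546.2 137.4  61.1]
twist [-0.0002  0.005  -0.0009] mm in cur frame [2.6 0.5 3.1] in final [2.5 0.5 3.1]
[-5.28607571e-02  4.09901846e-03 -6.22535374e-05]
```

```bash
python3 -m pendant '[{"translation":[0,0,-4],"twist":[0,0,0],"grip":-1},{"translation":[0,0,-6],"twist":[0,0,0],"grip":-1},{"translation":[0,0,-8],"twist":[0,0,0],"grip":-1},{"translation":[0,0,-8],"twist":[0,0,0],"grip":-1},{"translation":[0,0,-10],"twist":[0,0,0],"grip":-1},{"translation":[0,0,-10],"twist":[0,0,0],"grip":-1},{"translation":[0,0,-10],"twist":[0,0,0],"grip":-1},{"translation":[0,0,-10],"twist":[0,0,0],"grip":-1},{"translation":[0,0,-8],"twist":[0,0,0],"grip":-1},{"translation":[0,0,0],"twist":[0,0,0],"grip":-1}]' 4 && python3 -c "
from h import *
tgt(.5536,-.1359,.140,87.75); print(robot.read_state()['wrist_torque'])"
```

```text
t: 5.25
tool_pos: [0.5466, 0.1376, 0.1437]
orientation: [-0.176, 3.129, 0.001]
force: [0.8, 0.6, -1.1]
opening: 0.0288
t 5.25 F [ 0.81  0.6  -1.08] open 28.79 pos [546.6 137.6 143.7]
twist [0.0006 0.0077 0.1519] mm in cur frame [  23.8 -272.5    3.5] in final [ -17.7 -273.     3.7]
[ 0.0769811  -0.00577189  0.01887624]
```

```bash
python3 -m pendant '[{"translation":[0,-15,0],"twist":[0,0,0.075],"grip":-1},{"translation":[0,-25,0],"twist":[0,0.007,0.075],"grip":-1},{"translation":[-2,-40,0],"twist":[0,0,0],"grip":-1},{"translation":[-3,-45,0],"twist":[0,0,0],"grip":-1},{"translation":[-3,-45,0],"twist":[0,0,0],"grip":-1},{"translation":[-3,-40,0],"twist":[0,0,0],"grip":-1},{"translation":[-2,-30,0],"twist":[0,0,0],"grip":-1},{"translation":[-1,-18,0],"twist":[0,0,0],"grip":-1},{"translation":[0,-8,0],"twist":[0,0,0],"grip":-1},{"translation":[0,0,0],"twist":[0,0,0],"grip":-1}]' 4 && python3 -c "
from h import *
tgt(.5520,-.1350,.140,87.75)
for n in('top','side'): grab(n,n+'3')
a=[cv2.resize(cv2.imread('pics/top3.png')[190:310,330:490],(400,300)),cv2.resize(cv2.imread('pics/side3.png')[160:280,300:460],(400,300))]
cv2.imwrite('pics/c3.png',np.hstack(a))"
```

```text
t: 6.25
tool_pos: [0.552, -0.1372, 0.1404]
orientation: [-0.064, -3.138, -0.004]
force: [0.6, 0.7, -0.2]
opening: 0.0287
t 6.25 F [ 0.61  0.69 -0.2 ] open 28.71 pos [ 552.  -137.2  140.4]
twist [ 0.0025 -0.003  -0.0017] mm in cur frame [0.1 2.2 0.4] in final [0.1 2.2 0.4]
```

View pics/c3.png

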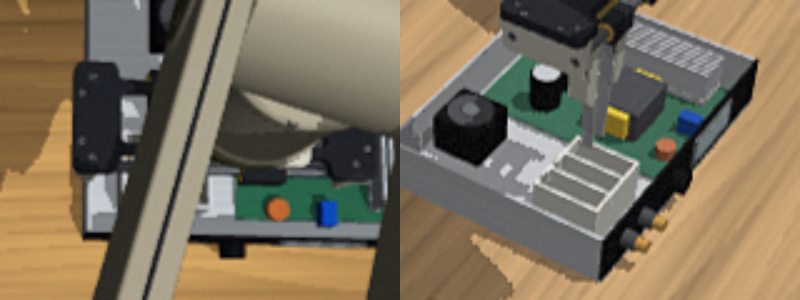

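The side crop shows the jaws just behind and over the block, with their ends at about (590,135) in the crop. The top view is blocked again. I'll zoom in on the side view to relate the jaw ends to the rim.

```bash
python3 - <<'E'
from h import *
D=np.load('pics/side3.npz');p=D['p']
c=cv2.resize(p[185:245,345:425],(800,600),interpolation=cv2.INTER_CUBIC)
cv2.imwrite('pics/c4.png',c[:,:,::-1])
E
```

```text
(no output)
```

View pics/c4.png

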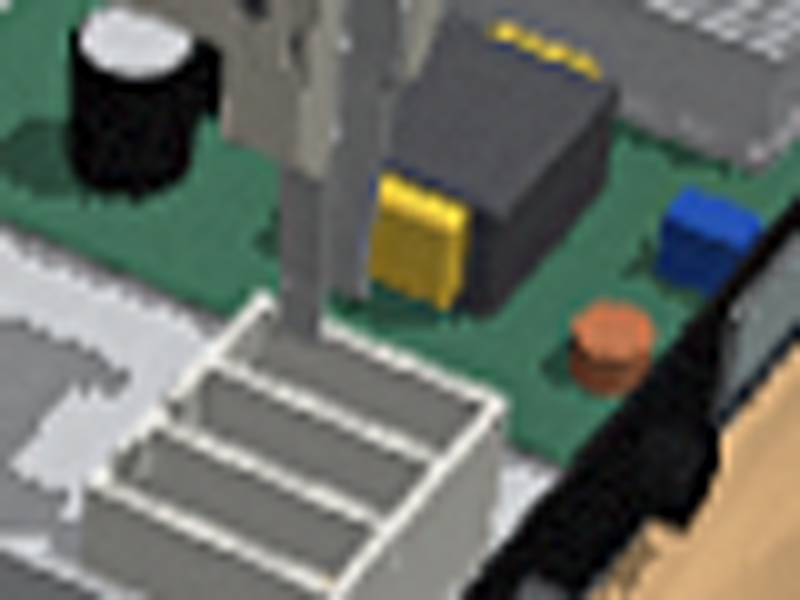

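The zoom shows the jaw_l bottom edge at about (283..325, 325..338) in the crop and the jaw_r end at about (362,298). The block's outer rim corners are near (265,293), (505,402), (335,590) and (90,485). The jaws are too far in −y, so I'll compute the relative offset within this view.

```bash
cat > m3.py <<'E'
from h import *
n='side'
z=.0469
# rim corners by eye
C=[ray(n,a/10-.45+345,b/10-.45+185,z)*1000 for a,b in((265,293),(505,402),(335,590),(90,485))]
C=np.array(C)[:,:2]; print('corners',C.round(1),'sides',[np.linalg.norm(C[i]-C[i-1]).round(1) for i in range(4)],'centre',C.mean(0).round(1))
g=cv2.cvtColor(np.load('pics/side0.npz')['p'],cv2.COLOR_RGB2GRAY)
big=cv2.resize(g[200:265,340:405],None,fx=4,fy=4,interpolation=cv2.INTER_CUBIC)
a=np.radians(-2.25);ex=np.array([np.cos(a),np.sin(a)]);ey=np.array([-ex[1],ex[0]])
for l in cv2.createLineSegmentDetector().detect(big)[0][:,0]:
    if np.hypot(l[2]-l[0],l[3]-l[1])<60: continue
    q=[ray(n,(l[i]+.5)/4-.5+340,(l[i+1]+.5)/4-.5+200,z)[:2]*1000 for i in(0,2)]; d=q[1]-q[0]
    ang=(np.degrees(np.arctan2(d[1],d[0]))+45)%90-45
    if abs(ang+2.25)<4: m=(q[0]+q[1])/2; print('x' if abs(d[0])>abs(d[1]) else 'y',round(ang,1),'along x %.1f y %.1f'%(m@ex,m@ey),round(np.linalg.norm(d)))
def proj(P):
    f,cx,cy,T=K(n); q=T[:3,:3].T@(P-T[:3,3]); return np.array([cx+f*q[0]/-q[2],cy-f*q[1]/-q[2]])
tcp=np.array([.552,-.1372]); g2=.0165/2
for nm,dx,dy in(('l out +x',5,g2*1e3+2.5),('l out -x',-5,g2*1e3+2.5),('l in -x',-5,g2*1e3),('r in +x',5,-g2*1e3),('r in -x',-5,-g2*1e3),('r out -x',-5,-g2*1e3-2.5)):
    P=np.r_[tcp+(dx*ex+dy*ey)/1000,.0863-.0007]; u=proj(P); print(nm,'crop px',((u-[345,185]+.45)*10).round(0))
print('tcp along',tcp@ex*1000,tcp@ey*1000)
E
python3 m3.py
```

```text
corners [[ 579.8 -174.2]
 [ 519.4 -170.6]
 [ 523.5 -101.1]
 [ 582.4 -101.6]] sides [np.float64(72.6), np.float64(60.5), np.float64(69.6), np.float64(58.9)] centre [ 551.3 -136.9]
y -3.0 along x 504.9 y -79.8 48
x -2.3 along x 558.1 y -146.7 50
x -2.4 along x 556.5 y -123.9 52
x -2.6 along x 555.8 y -78.0 63
y -2.3 along x 525.0 y -114.7 70
x -3.1 along x 572.3 y -52.0 65
x -3.6 along x 549.1 y -152.3 47
x -2.2 along x 555.6 y -83.0 53
x -2.3 along x 556.3 y -106.0 52
x -2.3 along x 553.3 y -129.1 46
x -2.4 along x 545.1 y -56.6 76
y -2.4 along x 541.1 y -194.8 47
l out +x crop px [261. 324.]
l out -x crop px [302. 342.]
l in -x crop px [309. 335.]
r in +x crop px [307. 273.]
r in -x crop px [349. 291.]
r out -x crop px [355. 284.]
tcp along 556.9608747270232 -115.42280547322129
```

```bash
python3 -m pendant '[{"translation":[-2.3,2.2,10],"twist":[0.0025,-0.003,-0.002],"grip":-1},{"translation":[0,0,10],"twist":[0,0,0],"grip":-1},{"translation":[0,0,8],"twist":[0,0,0],"grip":-1},{"translation":[0,0,4],"twist":[0,0,0],"grip":-1},{"translation":[0,0,0],"twist":[0,0,0],"grip":-1},{"translation":[0,0,0],"twist":[0,0,0],"grip":-1},{"translation":[0,0,0],"twist":[0,0,0],"grip":-1},{"translation":[0,0,0],"twist":[0,0,0],"grip":-1},{"translation":[0,0,0],"twist":[0,0,0],"grip":-1},{"translation":[0,0,0],"twist":[0,0,0],"grip":-1}]' 7 && python3 -c "
from h import *
tgt(.5543,-.1350,.106,87.75)"
```

```text
t: 7.35
tool_pos: [0.5549, -0.1289, 0.1052]
orientation: [-0.05, -3.141, -0.002]
force: [0.3, -0.4, -0.5]
opening: 0.0262
t 7.35 F [ 0.28 -0.35 -0.49] open 26.21 pos [ 554.9 -128.9  105.2]
twist [ 0.0012 -0.0002  0.0074] mm in cur frame [ 0.4 -6.1 -0.8] in final [ 0.4 -6.1 -0.8]
```

```bash
python3 -m pendant '[{"translation":[0,-3,0],"twist":[0,0,0.007],"grip":-1},{"translation":[0,-2,0],"twist":[0,0,0],"grip":-1},{"translation":[0,-1,0],"twist":[0,0,0],"grip":-1},{"translation":[0,0,0],"twist":[0,0,0],"grip":-1},{"translation":[0,0,0],"twist":[0,0,0],"grip":-1},{"translation":[0,0,0],"twist":[0,0,0],"grip":-1},{"translation":[0,0,0],"twist":[0,0,0],"grip":-1},{"translation":[0,0,0],"twist":[0,0,0],"grip":-1},{"translation":[0,0,0],"twist":[0,0,0],"grip":-1},{"translation":[0,0,0],"twist":[0,0,0],"grip":-1}]' 6.5 && python3 -c "
from h import *
tgt(.5543,-.1350,.106,87.75)
p,d=grab('side','side5')
tgt(.5543,-.1350,.106,87.75)
cv2.imwrite('pics/c5.png',cv2.resize(p[185:245,345:425],(800,600),interpolation=cv2.INTER_CUBIC)[:,:,::-1])"
```

```text
t: 8.35
tool_pos: [0.5549, -0.1357, 0.1056]
orientation: [0.063, 3.141, 0.001]
force: [0.0, 0.1, -0.9]
opening: 0.026
t 8.35 F [ 0.01  0.08 -0.89] open 25.95 pos [ 554.9 -135.7  105.6]
twist [ 0.001   0.0004 -0.0006] mm in cur frame [ 0.6  0.7 -0.4] in final [ 0.6  0.7 -0.4]
t 8.4 F [-1.1  -0.31 -0.65] open 26.19 pos [ 554.9 -135.7  105.7]
twist [ 0.001   0.0005 -0.0006] mm in cur frame [ 0.7  0.7 -0.3] in final [ 0.7  0.7 -0.3]
```

View pics/c5.png

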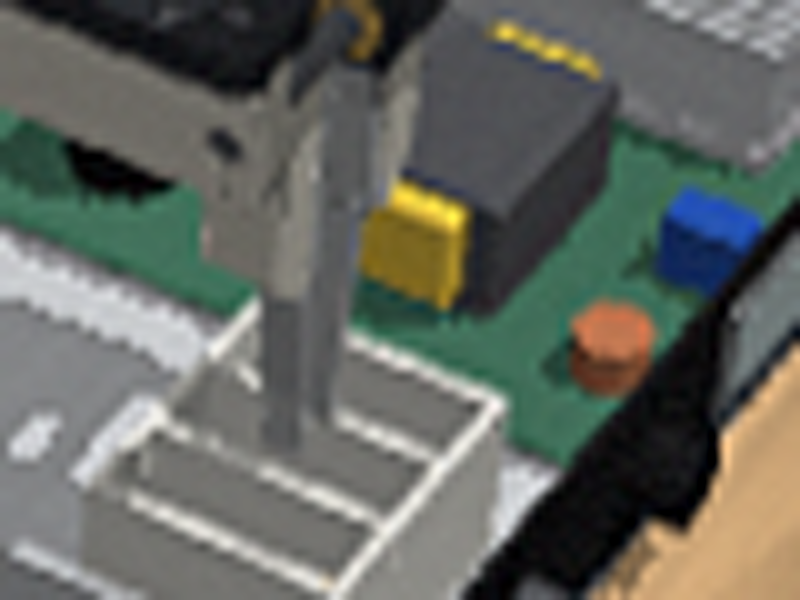

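The zoom shows the jaws over the middle pocket: jaw_l bottom edge at about (263,435)–(300,450) and jaw_r bottom at about (337,420). The dividers run either side of them.

```bash
cat > m5.py <<'E'
from h import *
n='side';f,cx,cy,T=K(n)
a=np.radians(-2.25);ex=np.array([np.cos(a),np.sin(a)]);ey=np.array([-ex[1],ex[0]])
def proj(P): q=T[:3,:3].T@(P-T[:3,3]); return np.array([cx-f*q[0]/q[2],cy+f*q[1]/q[2]])
tcp=np.array([.5549,-.1357]); g2=10.5/2
for nm,dx,dy in(('l out +x',5,g2+2.5),('l out -x',-5,g2+2.5),('l in -x',-5,g2),('r in -x',-5,-g2),('r out -x',-5,-g2-2.5)):
    print(nm,((proj(np.r_[tcp+(dx*ex+dy*ey)/1000,.0509])-[345,185]+.45)*10).round(0))
c=lambda u,v,z:ray(n,u/10-.45+345,v/10-.45+185,z)[:2]*1000
for z in(.049,.0509,.053):
    L,Rr,r=c(263,435,z),c(300,450,z),c(337,418,z)
    print(z,'lo+x along',(L@ex).round(1),(L@ey).round(1),'l -x',(Rr@ex).round(1),(Rr@ey).round(1),'r -x',(r@ex).round(1),(r@ey).round(1))
g=np.load('pics/side5.npz')['p'].min(2)[205:233,366:384]
for r in g: print(' '.join('%3d'%v for v in r))
E
python3 m5.py
```

```text
l out +x [244. 436.]
l out -x [284. 454.]
l in -x [290. 447.]
r in -x [315. 419.]
r out -x [321. 412.]
0.049 lo+x along 562.4 -110.3 l -x 553.5 -110.7 r -x 552.0 -123.7
0.0509 lo+x along 561.5 -108.6 l -x 552.6 -109.0 r -x 551.1 -121.9
0.053 lo+x along 560.5 -106.6 l -x 551.6 -107.0 r -x 550.1 -119.9
 97  99 100  97 102  90 105  88 120 122 117  89  74  82 111  88  93  93
 97  93  98  89  96  97 105  96 121 122 119  91  92  90  89  73  35  22
100  98  94  98  96  95  99 122 125 120 115  90  90  89  91  65  29  32
 99  97  96  95  98  96 104 123 121 123 116  93  90  89  94  51  30  32
 96  94  96  96  96  94 102 120 121 123 115  88  88  90  95  49  26  34
 96  99  99  95  98  96 109 121 122 119 109  92  89  88 104  39  25  33
 87  94  99  99  99  95 109 122 122 116 108  91  88  89  95  33  25  29
 60  69  86  94  96  98 114 122 123 126  98  90  89  93  83  47  39  34
 65  62  62  66  81  87 109 123 123 121  89  91  90  94  73  33  33  46
 64  64  59  48 103  84 100 112 116 114  89  89  93 100  61  37  38  36
 49  53  47 121 186  91  74  75  86 101  93  89  89 100  59  37  38  42
 79  6
[... 517 characters left out ...]
  98  82  78  78  99  85  84 110 113 109 112 110 111
113 109 111 108 109  94  86  82  84  93  85  84 117 111 110 110 111 111
111 111 110 113 113 102  90  88  87 100  83  78 124 123 107 108 110 113
111 113 112 113 114 108  86  89  89 118  97  83 141 171 151 119 103 105
108 108 112 113 114  89  87  87  83 123 117  94 130 185 197 168 166 134
138 110 110 110 114  89  86  88  80 109 112 112 107 103 122 182 222 191
171 130 120 114 112  99  92  90  85 110 112 111 111 110 106 100 121 179
129 145 142 130 120 110 106 103 103 111 114 113 109 109 111 109 105 105
106 118 124 139 141 156 151 120 105 108 110 109 114 114 112 111 111 110
113 107 110 106 129 187 195 172 151 119 106 103 106 111 112 110 110 113
```

```bash
python3 -m pendant '[{"translation":[0.5,-0.3,2],"twist":[0,0,0],"grip":-1},{"translation":[0,0,2],"twist":[0,0,0],"grip":-1},{"translation":[0,0,2],"twist":[0,0,0],"grip":-1},{"translation":[0,0,2],"twist":[0,0,0],"grip":-1},{"translation":[0,0,1],"twist":[0,0,0],"grip":-1},{"translation":[0,0,1],"twist":[0,0,0],"grip":-1},{"translation":[0,0,1],"twist":[0,0,0],"grip":-1},{"translation":[0,0,0.5],"twist":[0,0,0],"grip":-1},{"translation":[0,0,0],"twist":[0,0,0],"grip":-1},{"translation":[0,0,0],"twist":[0,0,0],"grip":-1}]' 6.5 && python3 -c "
from h import *
tgt(.5543,-.1360,.087,87.75);print(robot.read_state()['wrist_torque'])"
```

```text
t: 9.4
tool_pos: [0.5542, -0.1359, 0.0928]
orientation: [0.062, 3.141, 0.002]
force: [-0.1, 0.2, -0.7]
opening: 0.0263
t 9.4 F [-0.06  0.22 -0.71] open 26.27 pos [ 554.2 -135.9   92.8]
twist [ 0.0011 -0.     -0.0005] mm in cur frame [-0.1 -0.1  5.8] in final [-0.1 -0.1  5.8]
[ 0.04684755  0.0205886  -0.04092496]
```

```bash
python3 -m pendant '[{"translation":[0,0,2],"twist":[0,0,0],"grip":-1},{"translation":[0,0,2],"twist":[0,0,0],"grip":-1},{"translation":[0,0,1],"twist":[0,0,0],"grip":-1},{"translation":[0,0,0.5],"twist":[0,0,0],"grip":-0.43},{"translation":[0,0,0],"twist":[0,0,0],"grip":-0.42},{"translation":[0,0,0],"twist":[0,0,0],"grip":-0.42},{"translation":[0,0,0],"twist":[0,0,0],"grip":-0.42},{"translation":[0,0,0],"twist":[0,0,0],"grip":-0.42},{"translation":[0,0,0],"twist":[0,0,0],"grip":-0.42},{"translation":[0,0,0],"twist":[0,0,0],"grip":-0.42}]' 8 && python3 -c "
from h import *
tgt(.5543,-.1360,.087,87.75);print(robot.read_state()['wrist_torque'])
for i in range(3): robot.read_camera('side'); s=robot.read_state(); print(s['force'],s['wrist_torque'])"
```

```text
t: 10.4
tool_pos: [0.5543, -0.136, 0.087]
orientation: [0.063, 3.141, 0.002]
force: [-0.1, -0.3, -0.6]
opening: 0.0273
t 10.4 F [-0.06 -0.25 -0.63] open 27.33 pos [ 554.3 -136.    87. ]
twist [ 0.001   0.0003 -0.0006] mm in cur frame [ 0. -0.  0.] in final [ 0. -0.  0.]
[ 0.02155499 -0.00983725  0.03429742]
[-0.07328021 -0.80759456 -0.06661269] [ 0.05356053  0.01751091 -0.02229327]
[-0.04377759  0.17324123 -0.36852068] [-0.04205162 -0.01488017 -0.01191445]
[-0.84333207  0.53226824 -0.62529872] [-0.02792675  0.02128648 -0.00390005]
```

```bash
python3 -m pendant '[{"translation":[0,0,1.5],"twist":[0,0,0],"grip":-0.41},{"translation":[0,0,1.5],"twist":[0,0,0],"grip":-0.41},{"translation":[0,0,1.5],"twist":[0,0,0],"grip":-0.41},{"translation":[0,0,1.5],"twist":[0,0,0],"grip":-0.41},{"translation":[0,0,1.5],"twist":[0,0,0],"grip":-0.41},{"translation":[0,0,1],"twist":[0,0,0],"grip":-0.41},{"translation":[0,0,1],"twist":[0,0,0],"grip":-0.41},{"translation":[0,0,0.7],"twist":[0,0,0],"grip":-0.41},{"translation":[0,0,0.5],"twist":[0,0,0],"grip":-0.41},{"translation":[0,0,0],"twist":[0,0,0],"grip":-0.41}]' 8 && python3 -c "
from h import *
tgt(.5543,-.1360,.066,87.75);print(robot.read_state()['wrist_torque'])"
```

```text
t: 11.55
tool_pos: [0.5542, -0.1361, 0.0752]
orientation: [0.063, 3.141, 0.001]
force: [0.0, -0.4, -0.2]
opening: 0.028
t 11.55 F [ 0.03 -0.4  -0.19] open 28.03 pos [ 554.2 -136.1   75.2]
twist [ 0.0009  0.0001 -0.0006] mm in cur frame [-0.1  0.1  9.2] in final [-0.1  0.1  9.2]
[-0.01918707 -0.00487752  0.01913238]
```

```bash
python3 -m pendant '[{"translation":[0,0,0.7],"twist":[0,0,0],"grip":-0.415},{"translation":[0,0,0.7],"twist":[0,0,0],"grip":-0.415},{"translation":[0,0,0.7],"twist":[0,0,0],"grip":-0.415},{"translation":[0,0,0.7],"twist":[0,0,0],"grip":-0.415},{"translation":[0,0,0.7],"twist":[0,0,0],"grip":-0.415},{"translation":[0,0,0.7],"twist":[0,0,0],"grip":-0.415},{"translation":[0,0,0.5],"twist":[0,0,0],"grip":-0.415},{"translation":[0,0,0],"twist":[0,0,0],"grip":-0.415},{"translation":[0,0,0],"twist":[0,0,0],"grip":-0.415},{"translation":[0,0,0],"twist":[0,0,0],"grip":-0.415}]' 8 && python3 -c "
from h import *
tgt(.5543,-.1360,.066,87.75);print(robot.read_state()['wrist_torque'])"
```

```text
t: 12.55
tool_pos: [0.555, -0.1361, 0.0711]
orientation: [0.062, 3.139, 0.001]
force: [-0.9, 0.3, 1.0]
opening: 0.0275
t 12.55 F [-0.86  0.25  1.02] open 27.47 pos [ 555.  -136.1   71.1]
twist [ 0.0007  0.0018 -0.0005] mm in cur frame [0.7 0.1 5.1] in final [0.7 0.1 5.1]
[ 0.06894742  0.03228618 -0.04766274]
```

```bash
python3 -m pendant '[{"translation":[0,0,0.5],"twist":[0,0,0],"grip":-0.415},{"translation":[0,0,0.5],"twist":[0,0,0],"grip":-0.415},{"translation":[0,0,0.5],"twist":[0,0,0],"grip":-0.415},{"translation":[0,0,0.5],"twist":[0,0,0],"grip":-0.415},{"translation":[0,0,0],"twist":[0,0,0],"grip":-0.415},{"translation":[0,0,0],"twist":[0,0,0],"grip":-0.415},{"translation":[0,0,0],"twist":[0,0,0],"grip":-0.415},{"translation":[0,0,0],"twist":[0,0,0],"grip":-0.415},{"translation":[0,0,0],"twist":[0,0,0],"grip":-0.415},{"translation":[0,0,0],"twist":[0,0,0],"grip":-0.415}]' 8 && python3 -c "
from h import *
tgt(.5543,-.1360,.066,87.75);print(robot.read_state()['wrist_torque'])
for i in range(3): robot.read_camera('side'); s=robot.read_state(); print(s['force'],s['wrist_torque'],s['tool_pos'])"
```

```text
t: 13.55
tool_pos: [0.5558, -0.1363, 0.0698]
orientation: [0.062, 3.137, 0.0]
force: [-0.2, 0.9, 2.3]
opening: 0.027
t 13.55 F [-0.23  0.86  2.32] open 27.01 pos [ 555.8 -136.3   69.8]
twist [ 0.0003  0.0035 -0.0005] mm in cur frame [1.5 0.2 3.8] in final [1.5 0.2 3.8]
[ 0.05810278 -0.00555272 -0.00254668]
[0.75360725 0.44160515 2.72964835] [ 0.12248074 -0.02800771  0.01061644] [ 0.55573275 -0.13626301  0.06973345]
[-0.847716    0.15880325  1.60438232] [ 0.07032124 -0.01785537 -0.04054422] [ 0.55578571 -0.13629901  0.06978522]
[-0.89767457  0.28524471  2.84466481] [ 0.06808887  0.04581649 -0.03752775] [ 0.55576604 -0.13628165  0.0697686 ]
```

Contact of about 3 N at TCP z of 70 mm, with a slight +y reaction, so jaw_l is probably riding on the glass flank and the gap had crept narrower. I'll back up, widen, shift +y and feel again.

```bash
python3 -m pendant '[{"translation":[0,0,-3],"twist":[0,0.0035,0],"grip":-0.415},{"translation":[0,0,-2.5],"twist":[0,0,0],"grip":-0.40},{"translation":[1.5,0.9,0],"twist":[0,0,0],"grip":-0.395},{"translation":[0,0,0],"twist":[0,0,0],"grip":-0.395},{"translation":[0,0,0],"twist":[0,0,0],"grip":-0.395},{"translation":[0,0,1],"twist":[0,0,0],"grip":-0.395},{"translation":[0,0,1],"twist":[0,0,0],"grip":-0.395},{"translation":[0,0,0.5],"twist":[0,0,0],"grip":-0.395},{"translation":[0,0,0],"twist":[0,0,0],"grip":-0.395},{"translation":[0,0,0],"twist":[0,0,0],"grip":-0.395}]' 8 && python3 -c "
from h import *
tgt(.5543,-.1353,.066,87.75);print(robot.read_state()['wrist_torque'])"
```

```text
t: 14.7
tool_pos: [0.5531, -0.1353, 0.0718]
orientation: [-0.063, -3.138, -0.001]
force: [0.3, -0.6, -0.5]
opening: 0.0282
t 14.7 F [ 0.28 -0.61 -0.48] open 28.18 pos [ 553.1 -135.3   71.8]
twist [ 0.0004 -0.0025 -0.0007] mm in cur frame [-1.2  0.1  5.8] in final [-1.2  0.1  5.8]
[-0.02280927  0.01768731 -0.02166498]
```

Free at 71.8 mm so far. Descending slowly.

```bash
python3 -m pendant '[{"translation":[0,0,0.6],"twist":[0,-0.002,0],"grip":-0.4},{"translation":[-0.5,0,0.6],"twist":[0,0,0],"grip":-0.4},{"translation":[0,0,0.6],"twist":[0,0,0],"grip":-0.4},{"translation":[0,0,0.6],"twist":[0,0,0],"grip":-0.4},{"translation":[0,0,0.6],"twist":[0,0,0],"grip":-0.4},{"translation":[0,0,0.5],"twist":[0,0,0],"grip":-0.4},{"translation":[0,0,0],"twist":[0,0,0],"grip":-0.4},{"translation":[0,0,0],"twist":[0,0,0],"grip":-0.4},{"translation":[0,0,0],"twist":[0,0,0],"grip":-0.4},{"translation":[0,0,0],"twist":[0,0,0],"grip":-0.4}]' 8 && python3 -c "
from h import *
tgt(.5543,-.1353,.066,87.75)
for i in range(3): robot.read_camera('side'); s=robot.read_state(); print(s['force'],s['wrist_torque'],s['tool_pos'])"
```

```text
t: 15.7
tool_pos: [0.5542, -0.1355, 0.0687]
orientation: [0.063, 3.14, -0.0]
force: [0.1, 0.0, 1.2]
opening: 0.0279
t 15.7 F [0.12 0.01 1.16] open 27.88 pos [ 554.2 -135.5   68.7]
twist [ 0.      0.0008 -0.0006] mm in cur frame [-0.1  0.2  2.7] in final [-0.1  0.2  2.7]
[-1.05581069  0.48973949  1.05039406] [-0.03958353  0.00563977  0.036091  ] [ 0.55421086 -0.13548272  0.06869566]
[-1.1081385  -0.99378637  1.89015094] [-0.05353331 -0.00427559  0.01020643] [ 0.554216   -0.13547224  0.06869145]
[-0.43063601 -0.17851759  1.58032199] [ 0.02209043 -0.02623309  0.03900002] [ 0.5541927  -0.13547154  0.06867177]
```

```bash
python3 -m pendant '[{"translation":[0,0,0.6],"twist":[0,0,0],"grip":-0.4},{"translation":[0,0,0.6],"twist":[0,0,0],"grip":-0.4},{"translation":[0,0,0.6],"twist":[0,0,0],"grip":-0.4},{"translation":[0,0,0],"twist":[0,0,0],"grip":-0.4},{"translation":[0,0,0],"twist":[0,0,0],"grip":-0.4},{"translation":[0,0,0],"twist":[0,0,0],"grip":-0.4},{"translation":[0,0,0],"twist":[0,0,0],"grip":-0.4},{"translation":[0,0,0],"twist":[0,0,0],"grip":-0.4},{"translation":[0,0,0],"twist":[0,0,0],"grip":-0.4},{"translation":[0,0,0],"twist":[0,0,0],"grip":-0.4}]' 8 && python3 -c "
from h import *
tgt(.5543,-.1353,.066,87.75)
for i in range(3): robot.read_camera('side'); s=robot.read_state(); print(s['force'],s['wrist_torque'],s['tool_pos'])"
```

```text
t: 16.85
tool_pos: [0.5543, -0.1355, 0.0668]
orientation: [0.063, 3.14, -0.0]
force: [-0.4, -0.2, 1.2]
opening: 0.028
t 16.85 F [-0.43 -0.2   1.18] open 28.0 pos [ 554.3 -135.5   66.8]
twist [ 0.      0.0009 -0.0006] mm in cur frame [-0.   0.2  0.8] in final [-0.   0.2  0.8]
[ 0.17069759 -0.32832816  0.87330722] [-0.04370484 -0.043631    0.01700831] [ 0.55426342 -0.13547132  0.0667574 ]
[-0.50770773 -0.16884752  1.47298428] [-0.08091428 -0.01256251 -0.0307438 ] [ 0.55426484 -0.13551926  0.06678233]
[ 0.43323382 -0.46494501  1.01761296] [-0.09234185  0.02048258 -0.05087871] [ 0.55424692 -0.13550126  0.06675123]
```

```bash
python3 -m pendant '[{"translation":[0,0,0.6],"twist":[0,0,0],"grip":-0.41},{"translation":[0,0,0.6],"twist":[0,0,0],"grip":-0.41},{"translation":[0,0,0.6],"twist":[0,0,0],"grip":-0.41},{"translation":[0,0,0],"twist":[0,0,0],"grip":-0.41},{"translation":[0,0,0],"twist":[0,0,0],"grip":-0.41},{"translation":[0,0,0],"twist":[0,0,0],"grip":-0.41},{"translation":[0,0,0],"twist":[0,0,0],"grip":-0.41},{"translation":[0,0,0],"twist":[0,0,0],"grip":-0.41},{"translation":[0,0,0],"twist":[0,0,0],"grip":-0.41},{"translation":[0,0,0],"twist":[0,0,0],"grip":-0.41}]' 8 && python3 -c "
from h import *
tgt(.5543,-.1353,.064,87.75)
for i in range(3): robot.read_camera('side'); s=robot.read_state(); print(s['force'],s['wrist_torque'],s['tool_pos'])"
```

```text
t: 18.0
tool_pos: [0.5542, -0.1356, 0.0647]
orientation: [0.063, 3.14, -0.0]
force: [-0.3, -1.4, 1.7]
opening: 0.0273
t 18.0 F [-0.32 -1.41  1.71] open 27.35 pos [ 554.2 -135.6   64.7]
twist [-0.0001  0.0008 -0.0007] mm in cur frame [-0.1  0.3  0.7] in final [-0.1  0.3  0.7]
[0.54988072 0.03343317 1.20439085] [-0.08509759 -0.04154613 -0.0351267 ] [ 0.55424375 -0.13555953  0.06471884]
[-0.34863729 -0.49888189  0.79359366] [-0.08455298 -0.00592952  0.01290607] [ 0.55423647 -0.13557354  0.06472336]
[-0.20316989 -0.62939319  1.58874751] [-0.06235635 -0.01123541 -0.00686335] [ 0.55423434 -0.13556616  0.06470888]
```

```bash
python3 -m pendant '[{"translation":[0,0,0],"twist":[0,0,0],"grip":-1},{"translation":[0,0,0],"twist":[0,0,0],"grip":-1},{"translation":[0,0,0],"twist":[0,0,0],"grip":-1},{"translation":[0,0,0],"twist":[0,0,0],"grip":-1},{"translation":[0,0,0],"twist":[0,0,0],"grip":-1},{"translation":[0,0,0],"twist":[0,0,0],"grip":-1},{"translation":[0,0,0],"twist":[0,0,0],"grip":-1},{"translation":[0,0,0],"twist":[0,0,0],"grip":-1},{"translation":[0,0,0],"twist":[0,0,0],"grip":-1},{"translation":[0,0,0],"twist":[0,0,0],"grip":-1}]' 13 && python3 -c "
from h import *
tgt(.5543,-.1353,.064,87.75)
for i in range(3): robot.read_camera('side'); s=robot.read_state(); print(s['force'],s['wrist_torque'],s['tool_pos'],s['opening'])"
```

```text
t: 19.15
tool_pos: [0.5541, -0.1354, 0.0645]
orientation: [0.063, 3.14, 0.0]
force: [0.7, 0.4, 0.1]
opening: 0.0253
t 19.15 F [0.65 0.35 0.11] open 25.28 pos [ 554.1 -135.4   64.5]
twist [ 0.0003  0.0005 -0.0006] mm in cur frame [-0.2  0.1  0.5] in final [-0.2  0.1  0.5]
[-0.077444    0.55932815 -0.26170892] [-0.0892753  -0.02593816  0.04179185] [ 0.55411436 -0.13534272  0.06444687] 0.02571670585411065
[0.57360467 0.23706915 0.95312817] [-0.01836325 -0.08742255  0.03431534] [ 0.55410142 -0.13533925  0.06445291] 0.02532364501178609
[ 0.70831961 -0.21374463  0.7833698 ] [-0.02790542 -0.08902966  0.01072369] [ 0.55410002 -0.13534261  0.0644393 ] 0.025372271875178487
```

```bash
python3 -m pendant '[{"translation":[0,0,0],"twist":[0,0,0],"grip":-1},{"translation":[0,0,0],"twist":[0,0,0],"grip":-1},{"translation":[0,0,0],"twist":[0,0,0],"grip":-1},{"translation":[0,0,-1],"twist":[0,0,0],"grip":-1},{"translation":[0,0,-1],"twist":[0,0,0],"grip":-1},{"translation":[0,0,-1],"twist":[0,0,0],"grip":-1},{"translation":[0,0,-1],"twist":[0,0,0],"grip":-1},{"translation":[0,0,-1],"twist":[0,0,0],"grip":-1},{"translation":[0,0,0],"twist":[0,0,0],"grip":-1},{"translation":[0,0,0],"twist":[0,0,0],"grip":-1}]' 20 && python3 -c "
from h import *
tgt(.5543,-.1353,.064,87.75)
for i in range(2): robot.read_camera('side'); s=robot.read_state(); print(s['force'],s['wrist_torque'],s['tool_pos'],s['opening'])"
```

```text
t: 20.3
tool_pos: [0.5535, -0.135, 0.0694]
orientation: [-0.062, -3.14, -0.001]
force: [-0.6, 1.0, -1.2]
opening: 0.0227
t 20.3 F [-0.58  1.   -1.18] open 22.66 pos [ 553.5 -135.    69.4]
twist [ 0.0008 -0.0008 -0.0005] mm in cur frame [-0.8 -0.2  5.4] in final [-0.8 -0.2  5.4]
[ 0.020108   -0.09688397 -0.83368913] [ 0.03835652 -0.0009968   0.0276171 ] [ 0.55352825 -0.13502901  0.06934964] 0.022825006744786054
[-0.19954615  0.40414669 -1.04305899] [ 0.0100705   0.03191936 -0.03789177] [ 0.55354642 -0.1350261   0.06936704] 0.022832895826804114
```

Opening of 22.7 mm means the jaws shut completely. They slipped off the top of the glass, so they were not low enough and the tongs have probably slid up in the hand. I'll withdraw and measure the tongs in the hand.

```bash
python3 -m pendant '[{"translation":[0,0,-4],"twist":[0,0,0],"grip":-1},{"translation":[0,0,-6],"twist":[0,0,0],"grip":-1},{"translation":[0,0,-8],"twist":[0,0,0],"grip":-1},{"translation":[0,0,-8],"twist":[0,0,0],"grip":-1},{"translation":[0,0,-6],"twist":[0,0,0],"grip":-1},{"translation":[0,0,-4],"twist":[0,0,0],"grip":-1},{"translation":[0,0,-2],"twist":[0,0,0],"grip":-1},{"translation":[0,0,0],"twist":[0,0,0],"grip":-1},{"translation":[0,0,0],"twist":[0,0,0],"grip":-1},{"translation":[0,0,0],"twist":[0,0,0],"grip":-1}]' 8 && python3 -c "
from h import *
tgt(.5543,-.1353,.105,87.75)
p,d=grab('side','side6')
tgt(.5543,-.1353,.105,87.75)
cv2.imwrite('pics/c6.png',cv2.resize(p[175:235,345:425],(800,600),interpolation=cv2.INTER_CUBIC)[:,:,::-1])"
```

```text
t: 21.4
tool_pos: [0.5541, -0.1352, 0.1118]
orientation: [0.063, 3.14, 0.001]
force: [0.1, 0.6, -0.3]
opening: 0.0259
t 21.4 F [ 0.07  0.62 -0.29] open 25.94 pos [ 554.1 -135.2  111.8]
twist [ 0.0004  0.0008 -0.0006] mm in cur frame [-0.2 -0.1  6.8] in final [-0.2 -0.1  6.8]
t 21.45 F [-0.07 -0.36 -1.  ] open 26.23 pos [ 554.  -135.2  111.6]
twist [ 0.0005  0.0005 -0.0006] mm in cur frame [-0.3 -0.1  6.6] in final [-0.3 -0.1  6.6]
```

View pics/c6.png

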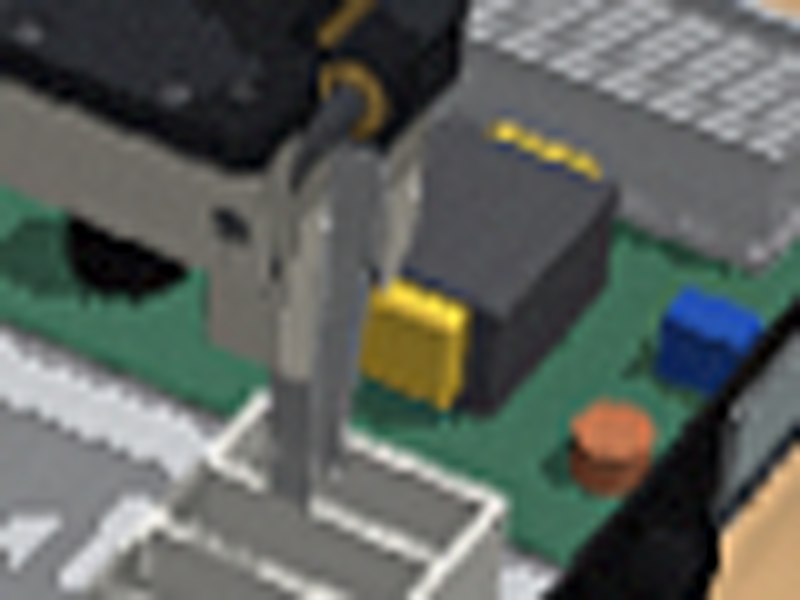

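The zoom shows the finger tip to jaw end distance has shrunk by about 3 px, from 16 to 13. So the tongs slid about 9 mm up in the hand and the jaws were resting on something at about fuse height. I'll measure the lateral offset and the height from the picture numerically.

```bash
python3 - <<'E'
from h import *
n='side';f,cx,cy,T=K(n)
a=np.radians(-2.25);ex=np.array([np.cos(a),np.sin(a)]);ey=np.array([-ex[1],ex[0]])
for tag,r0 in(('side5',205),('side6',203)):
    D=np.load(f'pics/{tag}.npz');P=pts(n,D['d'])
    g=D['p'].astype(int); 
    print(tag)
    for v in range(r0,r0+27,2):
        print(v,'y:',' '.join('%4d'%round((P[v,u,:2]*1000)@ey) for u in range(369,382)),'| z',' '.join('%3d'%round(P[v,u,2]*1000) for u in range(369,382)),'|x',' '.join('%3d'%round((P[v,u,:2]*1000)@ex) for u in range(369,382)))
g=np.load('pics/side6.npz')['p'].min(2)
for v in range(215,232): print(v,' '.join('%3d'%x for x in g[v,368:384]))
E
```

```text
side5
205 y:  702  -26  -30  -86  -88  -90  -95 -101 -122 -122 -124 -124 -125 | z 917 194 192 137 137 136 132 127 108 109 108 109 109 |x 135 524 523 551 550 549 549 550 558 556 555 553 551
207 y:  -86  -84  -82  -84  -88  -90  -99 -101 -122 -121 -125 -125 -200 | z 129 132 135 134 131 130 122 122 102 104 102 103  30 |x 558 554 551 550 550 549 551 550 558 555 555 553 588
209 y:  -86  -85  -85  -85  -88  -93  -98 -105 -125 -124 -123 -124 -201 | z 124 126 127 128 127 123 119 113  94  96  98  99  23 |x 557 554 552 550 549 549 550 551 559 557 553 552 588
211 y:  -85  -85  -87  -86  -88  -95  -96 -101 -122 -124 -120 -125 -202 | z 119 121 120 122 121 115 116 111  92  91  96  92  16 |x 556 554 553 550 549 550 548 549 557 556 552 552 588
213 y: -194  -85  -85  -90  -89  -91 -101 -121 -118 -124 -123 -125 -206 | z   3 116 117 113 115 114 106  86  90  85  87  87   7 |x 614 554 551 552 549 548 550 559 555 556 553 551 590
215 y: -182 -149 -101 -102 -101 -102  -98 -120 -122 -119 -120 -197 -203 | z   9  45  95  95  98  98 102  82  81  85  85   8   4 |x 608 587 560 558 555 553 549 558 556 553 551 587 
[... 4491 characters left out ...]
  93 109 104 102 124
222 181 199 168 128  88  85  87  84 117  99 137 112 113 112 110 108
223 101 124 187 143  87  84  86  78 109 108 109 110 111 113 113 110
224 110 106 108 110  97  93  87  81 131 120 107 109 108 110 111 112
225 112 112 112 111 114 111 100  96 178 170 150 120 104 106 108 112
226 112 110 112 112 112 110 114 102 157 187 194 173 149 119 104 106
227 109 111 114 111 110 113 111 110 108 102 126 184 193 171 164 133
228 108 111 110 112 112 111 111 108 110 108 103 103 123 182 223 190
229 119 121 109 111 110 111 112 112 111 111 112 110 105 101 124 179
230 137 149 118 117 108 109 111 110 112 113 112 113 110 109 105 104
231 123 139 142 171 150 121 107 106 112 108 113 110 113 113 110 109
```

```bash
python3 - <<'E'
from h import *
D=np.load('pics/top0.npz');P=pts('top',D['d'])
a=np.radians(-2.25);ex=np.array([np.cos(a),np.sin(a)]);ey=np.array([-ex[1],ex[0]])
for v in range(241,277,2):
    print(v,'z',' '.join('%3d'%round(P[v,u,2]*1000) for u in range(388,406)),'|y',' '.join('%4d'%round((P[v,u,:2]*1000)@ey) for u in range(388,406)),'|x %d'%round((P[v,396,:2]*1000)@ex))
z=P[252:263,:,2]
for u in range(388,406): print(u,(z[:,u].mean()*1000).round(1),(P[252:263,u,:2]@ey*1000).mean().round(1))
E
```

```text
241 z   3   3   3   3   3   1   5   4   5   3   1   5   3   4   4   0   0   5 |y -103 -105 -108 -110 -112 -114 -116 -118 -120 -123 -125 -126 -129 -131 -133 -136 -138 -139 |x 600
243 z  48  48  47  48  49  48  51  51  50  49  48  51  49  50  48  50  49  46 |y  -97  -99 -101 -103 -105 -107 -109 -111 -113 -115 -117 -119 -121 -123 -125 -127 -129 -132 |x 587
245 z  27  33  47  49  33  32  35  33  34  34  34  32  36  43  50  48  38  35 |y -100 -101 -101 -103 -108 -110 -111 -114 -115 -118 -120 -122 -123 -124 -125 -128 -131 -134 |x 586
247 z  17  32  45  49  12  11  12  12  13  13  10  16  27  42  50  47  10  10 |y -102 -101 -102 -103 -111 -113 -115 -117 -119 -121 -123 -125 -125 -124 -125 -128 -136 -138 |x 585
249 z  18  27  45  49  12  10  11  11  10  12  10  17  30  38  49  48  12  12 |y -101 -102 -102 -103 -111 -113 -115 -117 -119 -121 -123 -125 -124 -125 -125 -127 -136 -138 |x 582
251 z  28  32  43  50  25  23  25  23  26  24  26  32  31  42  48  49  23  25 |y -100 -102 -102 -103 -109 -111 -113 -115 -117 -119 -121 -122 -124 -124 -125 -127 -134 -136 |x 575
253 z  30  32  46  49  27  21  2
[... 1693 characters left out ...]
119 -121 -123 -124 -124 -124 -125 -128 -135 -138 |x 535
273 z  37  43  41  41  39  43  43  44  45  46  44  45  45  46  47  44  50  46 |y  -99 -100 -102 -104 -107 -108 -110 -112 -114 -116 -118 -120 -122 -124 -125 -128 -129 -132 |x 527
275 z   2   3   4   6   5   6   7   4   6   6   7   9   8  11  10  13  13  10 |y -104 -105 -108 -109 -111 -113 -115 -118 -120 -122 -124 -125 -128 -129 -132 -133 -135 -138 |x 527
388 18.8 -101.2
389 31.9 -101.5
390 45.0 -101.6
391 48.4 -103.2
392 16.0 -109.9
393 21.8 -111.2
394 22.2 -113.2
395 21.8 -115.3
396 21.3 -117.5
397 13.3 -120.8
398 14.1 -122.8
399 18.3 -124.2
400 29.1 -124.5
401 41.7 -124.4
402 48.7 -125.3
403 135.6 -112.5
404 21.5 -134.0
405 22.3 -135.9
```

The depth shows x and y are well aligned: pocket centre y' is about −114.4 and the jaws are at −114.0. The likely cause is that I set the opening too wide at 28 mm. The pocket walls then took the spring load off the hand, and the tongs slid up. I'll retry with a narrower gap (opening about 26.8) and a new jaw offset of about 45 mm below the TCP.

```bash
python3 -m pendant '[{"translation":[-0.2,-0.8,3],"twist":[0,0,0],"grip":-0.43},{"translation":[0,0,5],"twist":[0,0,0],"grip":-0.43},{"translation":[0,0,6],"twist":[0,0,0],"grip":-0.43},{"translation":[0,0,6],"twist":[0,0,0],"grip":-0.43},{"translation":[0,0,6],"twist":[0,0,0],"grip":-0.43},{"translation":[0,0,5],"twist":[0,0,0],"grip":-0.43},{"translation":[0,0,3],"twist":[0,0,0],"grip":-0.43},{"translation":[0,0,1.5],"twist":[0,0,0],"grip":-0.43},{"translation":[0,0,0],"twist":[0,0,0],"grip":-0.43},{"translation":[0,0,0],"twist":[0,0,0],"grip":-0.43}]' 8 && python3 -c "
from h import *
tgt(.5543,-.1361,.056,87.75)"
```

```text
t: 22.45
tool_pos: [0.5528, -0.1356, 0.0708]
orientation: [-0.063, -3.138, -0.002]
force: [-0.6, 0.1, -0.3]
opening: 0.0267
t 22.45 F [-0.62  0.06 -0.33] open 26.69 pos [ 552.8 -135.6   70.8]
twist [ 0.0015 -0.0029 -0.0006] mm in cur frame [-1.6 -0.5 14.8] in final [-1.5 -0.5 14.8]
```

```bash
python3 -m pendant '[{"translation":[-0.5,-0.4,0.7],"twist":[0.001,-0.003,0],"grip":-0.43},{"translation":[0,0,1],"twist":[0,0,0],"grip":-0.43},{"translation":[0,0,1],"twist":[0,0,0],"grip":-0.43},{"translation":[0,0,1],"twist":[0,0,0],"grip":-0.43},{"translation":[0,0,1],"twist":[0,0,0],"grip":-0.43},{"translation":[0,0,1],"twist":[0,0,0],"grip":-0.43},{"translation":[0,0,1],"twist":[0,0,0],"grip":-0.43},{"translation":[0,0,0.5],"twist":[0,0,0],"grip":-0.43},{"translation":[0,0,0],"twist":[0,0,0],"grip":-0.43},{"translation":[0,0,0],"twist":[0,0,0],"grip":-0.43}]' 8 && python3 -c "
from h import *
tgt(.5543,-.1361,.056,87.75)
for i in range(2): robot.read_camera('side'); s=robot.read_state(); print(s['force'],s['wrist_torque'],s['tool_pos'],s['opening'])"
```

```text
t: 23.45
tool_pos: [0.5541, -0.1361, 0.064]
orientation: [0.063, 3.139, 0.0]
force: [0.5, 0.2, 0.4]
opening: 0.0265
t 23.45 F [0.48 0.16 0.37] open 26.53 pos [ 554.1 -136.1   64. ]
twist [ 0.0001  0.0022 -0.0006] mm in cur frame [-0.2  0.1  8. ] in final [-0.2  0.1  8. ]
[-0.43325122  0.00859053  0.20945792] [ 0.02570144 -0.03181798 -0.05339014] [ 0.55409886 -0.13614317  0.06402789] 0.026884804212639994
[0.01895896 0.17325734 0.06051036] [ 0.0681724   0.01210139 -0.06039532] [ 0.55410168 -0.13616048  0.06406503] 0.0266708930809335
```

```bash
python3 -m pendant '[{"translation":[0,0,0.7],"twist":[0,0.002,0],"grip":-0.427},{"translation":[0,0,0.7],"twist":[0,0,0],"grip":-0.427},{"translation":[0,0,0.6],"twist":[0,0,0],"grip":-0.427},{"translation":[0,0,0],"twist":[0,0,0],"grip":-0.427},{"translation":[0,0,0],"twist":[0,0,0],"grip":-0.427}, {"translation":[0,0,0],"twist":[0,0,0],"grip":-0.427},{"translation":[0,0,0],"twist":[0,0,0],"grip":-0.427},{"translation":[0,0,0],"twist":[0,0,0],"grip":-0.427},{"translation":[0,0,0],"twist":[0,0,0],"grip":-0.427},{"translation":[0,0,0],"twist":[0,0,0],"grip":-0.427}]' 8 && python3 -c "
from h import *
tgt(.5543,-.1361,.056,87.75)
for i in range(3): robot.read_camera('side'); s=robot.read_state(); print(s['force'],s['wrist_torque'],s['tool_pos'],s['opening'])"
```

```text
t: 24.55
tool_pos: [0.5543, -0.1359, 0.0621]
orientation: [0.062, 3.14, 0.001]
force: [-1.0, 0.9, 0.2]
opening: 0.027
t 24.55 F [-1.04  0.92  0.21] open 27.0 pos [ 554.3 -135.9   62.1]
twist [ 0.0004  0.0005 -0.0005] mm in cur frame [ 0.  -0.2  6.1] in final [ 0.  -0.2  6.1]
[-0.07042433  1.83921133 -0.80244566] [ 0.18315911 -0.04800426  0.01254871] [ 0.55431732 -0.13592162  0.06210945] 0.026919440962143323
[ 0.53117136 -0.54103125 -0.06766915] [ 0.17829176 -0.03822352 -0.01755091] [ 0.55430165 -0.13589493  0.06209098] 0.02654199665903577
[-0.66123418 -0.26567631 -0.22791686] [ 0.16004689  0.01390724 -0.04728129] [ 0.55433559 -0.13593244  0.06211972] 0.026898735935607383
```

```bash
python3 -m pendant '[{"translation":[0,0.6,0],"twist":[0,0,0],"grip":-0.427},{"translation":[0,0,0.8],"twist":[0,0,0],"grip":-0.427},{"translation":[0,0,0.8],"twist":[0,0,0],"grip":-0.427},{"translation":[0,0,0.8],"twist":[0,0,0],"grip":-0.427},{"translation":[0,0,0.6],"twist":[0,0,0],"grip":-0.427}, {"translation":[0,0,0],"twist":[0,0,0],"grip":-0.427},{"translation":[0,0,0],"twist":[0,0,0],"grip":-0.427},{"translation":[0,0,0],"twist":[0,0,0],"grip":-0.427},{"translation":[0,0,0],"twist":[0,0,0],"grip":-0.427},{"translation":[0,0,0],"twist":[0,0,0],"grip":-0.427}]' 8 && python3 -c "
from h import *
tgt(.5543,-.1361,.056,87.75)
for i in range(3): robot.read_camera('side'); s=robot.read_state(); print(s['force'],s['wrist_torque'],s['tool_pos'],s['opening'])"
```

```text
t: 25.7
tool_pos: [0.5549, -0.1359, 0.0597]
orientation: [0.063, 3.139, -0.001]
force: [-0.4, -0.1, 1.2]
opening: 0.0268
t 25.7 F [-0.43 -0.08  1.21] open 26.77 pos [ 554.9 -135.9   59.7]
twist [-0.0007  0.0017 -0.0006] mm in cur frame [ 0.6 -0.2  3.7] in final [ 0.6 -0.2  3.7]
[-0.27433516 -0.89003197  1.357561  ] [0.06156008 0.03011363 0.01479644] [ 0.55487626 -0.13592283  0.05968363] 0.02666050180921871
[-0.15925125  0.5898023   1.15760146] [0.01069762 0.04296023 0.00330262] [ 0.55486244 -0.13594035  0.05969823] 0.026738190357270975
[-0.45921711  0.21417342  1.08206216] [0.05998658 0.0804501  0.03885118] [ 0.55487784 -0.13596114  0.05969577] 0.026586694766453742
```

```bash
python3 -m pendant '[{"translation":[0,0,0.8],"twist":[0,0.001,0],"grip":-0.427},{"translation":[0,0,0.7],"twist":[0,0,0],"grip":-0.427},{"translation":[0,0,0.7],"twist":[0,0,0],"grip":-0.427},{"translation":[0,0,0],"twist":[0,0,0],"grip":-0.427},{"translation":[0,0,0],"twist":[0,0,0],"grip":-0.427}, {"translation":[0,0,0],"twist":[0,0,0],"grip":-1},{"translation":[0,0,0],"twist":[0,0,0],"grip":-1},{"translation":[0,0,0],"twist":[0,0,0],"grip":-1},{"translation":[0,0,0],"twist":[0,0,0],"grip":-1},{"translation":[0,0,0],"twist":[0,0,0],"grip":-1}]' 11 && python3 -c "
from h import *
tgt(.5543,-.1361,.056,87.75)
grab('side','side7')
for i in range(3): robot.read_camera('side'); s=robot.read_state(); print(s['force'],s['wrist_torque'],s['tool_pos'],s['opening'])"
```

```text
t: 26.85
tool_pos: [0.5552, -0.136, 0.0572]
orientation: [0.063, 3.14, -0.001]
force: [0.7, 0.0, 0.7]
opening: 0.0261
t 26.85 F [0.69 0.04 0.68] open 26.07 pos [ 555.2 -136.    57.2]
twist [-0.0008  0.0013 -0.0006] mm in cur frame [ 0.9 -0.1  1.2] in final [ 0.9 -0.1  1.2]
[0.93691205 0.01047416 0.22694099] [-0.06318517 -0.08101429 -0.03590996] [ 0.55519447 -0.13600982  0.057243  ] 0.025804378172914585
[ 0.89854537 -0.77081663  0.00643953] [-0.02947924 -0.01926981  0.01036637] [ 0.55519765 -0.13599101  0.05725829] 0.025803440951424332
[ 0.72471759 -0.60970032  0.05846286] [-0.06515976 -0.05513024 -0.05421691] [ 0.55521032 -0.13603383  0.05725935] 0.025707434801393807
```

```bash
python3 -m pendant '[{"translation":[0,0,0],"twist":[0,0,0],"grip":-1},{"translation":[0,0,0],"twist":[0,0,0],"grip":-1},{"translation":[0,0,0],"twist":[0,0,0],"grip":-1},{"translation":[0,0,0],"twist":[0,0,0],"grip":-1},{"translation":[0,0,0],"twist":[0,0,0],"grip":-1},{"translation":[0,0,-0.5],"twist":[0,0,0],"grip":-1},{"translation":[0,0,-0.6],"twist":[0,0,0],"grip":-1},{"translation":[0,0,-0.6],"twist":[0,0,0],"grip":-1},{"translation":[0,0,-0.6],"twist":[0,0,0],"grip":-1},{"translation":[0,0,0],"twist":[0,0,0],"grip":-1}]' 19 && python3 -c "
from h import *
tgt(.5543,-.1361,.056,87.75)"
```

```text
t: 28.05
tool_pos: [0.5547, -0.1358, 0.0585]
orientation: [0.063, 3.141, -0.001]
force: [1.0, -0.8, -2.5]
opening: 0.0256
t 28.05 F [ 1.   -0.81 -2.46] open 25.57 pos [ 554.7 -135.8   58.5]
twist [-0.0005  0.0003 -0.0006] mm in cur frame [ 0.4 -0.3  2.5] in final [ 0.4 -0.3  2.5]
```

The fuse is held: the opening stays at 25.6 mm at 19 N with a 2 N pull. Drawing it out slowly.

```bash
python3 -m pendant '[{"translation":[0,0,-1],"twist":[0,0,0],"grip":-1},{"translation":[0,0,-1.2],"twist":[0,0,0],"grip":-1},{"translation":[0,0,-1.2],"twist":[0,0,0],"grip":-1},{"translation":[0,0,-1.2],"twist":[0,0,0],"grip":-1},{"translation":[0,0,-1.2],"twist":[0,0,0],"grip":-1},{"translation":[0,0,-1.2],"twist":[0,0,0],"grip":-1},{"translation":[0,0,-1.2],"twist":[0,0,0],"grip":-1},{"translation":[0,0,-1.2],"twist":[0,0,0],"grip":-1},{"translation":[0,0,-1.2],"twist":[0,0,0],"grip":-1},{"translation":[0,0,-1.2],"twist":[0,0,0],"grip":-1}]' 19 && python3 -c "
from h import *
tgt(.5543,-.1361,.056,87.75)"
```

```text
t: 29.05
tool_pos: [0.5541, -0.1359, 0.0713]
orientation: [-0.063, -3.14, 0.001]
force: [0.6, -0.0, -1.3]
opening: 0.0261
t 29.05 F [ 0.64 -0.02 -1.33] open 26.1 pos [ 554.1 -135.9   71.3]
twist [-0.0005 -0.001  -0.0007] mm in cur frame [-0.2 -0.2 15.3] in final [-0.2 -0.2 15.3]
```

```bash
python3 -m pendant '[{"translation":[0,0,-4],"twist":[0,0,0],"grip":-1},{"translation":[0,0,-6],"twist":[0,0,0],"grip":-1},{"translation":[0,0,-9],"twist":[0,0,0],"grip":-1},{"translation":[0,0,-12],"twist":[0,0,0],"grip":-1},{"translation":[0,0,-13],"twist":[0,0,0],"grip":-1},{"translation":[0,0,-13],"twist":[0,0,0],"grip":-1},{"translation":[0,0,-11],"twist":[0,0,0],"grip":-1},{"translation":[0,0,-8],"twist":[0,0,0],"grip":-1},{"translation":[0,0,-4],"twist":[0,0,0],"grip":-1},{"translation":[0,0,0],"twist":[0,0,0],"grip":-1}]' 19 && python3 -c "
from h import *
tgt(.549,.3320,.150,72)
p,d=grab('side','side8')
cv2.imwrite('pics/c8.png',cv2.resize(p[155:245,340:460],(800,600),interpolation=cv2.INTER_CUBIC)[:,:,::-1])"
```

```text
t: 30.05
tool_pos: [0.5556, -0.1361, 0.162]
orientation: [0.063, 3.137, -0.002]
force: [-0.0, -0.3, -0.4]
opening: 0.0257
t 30.05 F [-0.03 -0.26 -0.38] open 25.69 pos [ 555.6 -136.1  162. ]
twist [-0.001   0.0037  0.2743] mm in cur frame [ 25.3 467.5  11.2] in final [150.9 443.1  12. ]
```

View pics/c8.png

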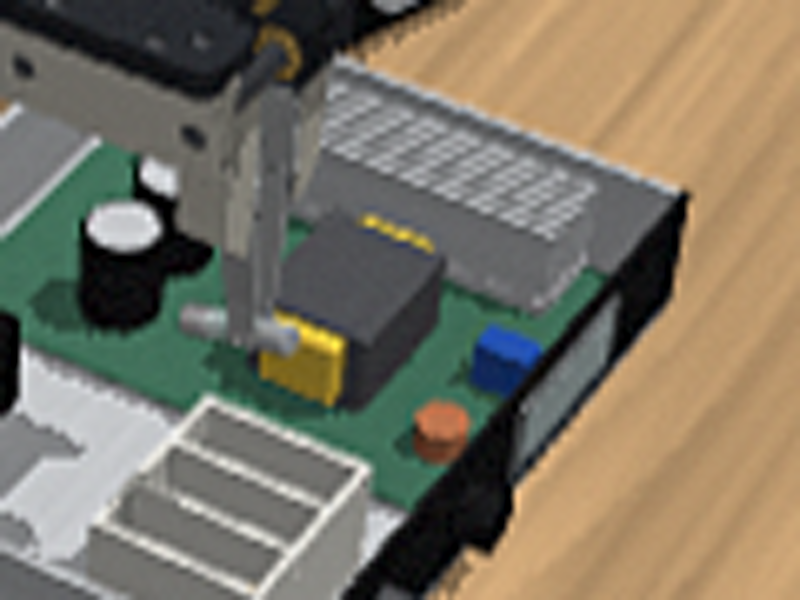

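The zoom shows the fuse held level between the jaws, its caps at about (195,320) and (285,338) in the crop, and the middle pocket empty. I'll carry it to the dish.

```bash
python3 -m pendant '[{"translation":[1,10,0],"twist":[0,0.003,0.09],"grip":-1},{"translation":[3,20,0],"twist":[0,0,0.09],"grip":-1},{"translation":[7,30,0],"twist":[0,0,0.09],"grip":-1},{"translation":[13,38,0],"twist":[0,0,0],"grip":-1},{"translation":[15,44,0],"twist":[0,0,0],"grip":-1},{"translation":[15,44,0],"twist":[0,0,0],"grip":-1},{"translation":[15,44,0],"twist":[0,0,0],"grip":-1},{"translation":[15,44,0],"twist":[0,0,0],"grip":-1},{"translation":[15,44,0],"twist":[0,0,0],"grip":-1},{"translation":[15,44,0],"twist":[0,0,0],"grip":-1}]' 19 && python3 -c "
from h import *
tgt(.549,.3320,.100,72)
D=np.load('pics/side8.npz');P=pts('side',D['d'])
for v in range(190,208): print(v,' '.join('%4d'%round(P[v,u,2]*1000) for u in range(365,386)))"
```

```text
t: 31.1
tool_pos: [0.5482, 0.251, 0.152]
orientation: [-0.518, -3.087, 0.008]
force: [1.1, -0.4, 0.4]
opening: 0.0258
t 31.1 F [ 1.07 -0.36  0.36] open 25.77 pos [548.2 251.  152. ]
twist [-0.007  -0.0102 -0.0184] mm in cur frame [25.2 77.2 51.7] in final [24.3 77.3 52. ]
190   28   30   32  170  172  174  174  174  174  175  172  169  165  151  149  152  153  151    5    9   11
191   26   23   27   25   25  163  171  172  173  172  170  167  164  148  146  146  151  147   11    9   42
192   19   22   22   21   20   22   14    7  172  173  166  164  159  142  146  147  150    7    6   42   42
193   22   17   21   18   16   18   13    7  153  155  161  162  155  145  142  142  145  917   44   40   40
194   15   16   18   18   15   11    5    7  149  151  152  153  154  151  140  141  144   40   44   39   42
195   16   15   15   15   13   11    8    7  144  145  147  147  150  148  139  139  139   42   41   40   42
196    9   10   11    7   10    9    6    5  140  141  146  149  147  145  138  137  136   43   38   40   42
197    6    8    9    8    7    7    9   10  136  144  142  143 
[... 434 characters left out ...]
2  132  132  126  126   41   41   41   43   42
202    6    7  116  118  120  117  118  121  119  127  130  131  129  129  122  119   36   42   40   44   39
203   12   10  115  116  111  119  118  119  120  126  125  128  131  124  119  125  122   38   35   41   39
204   10    7  112  115  113  114  115  119  118  121  122  125  121  120  121  124  124  124  123  121   36
205   11    8    8  107  112  109  112  114  116  120  120  124  121  123  120  123  122  125  120  118   41
206    5    5    8    8    7    7    8    7  113  115  118  120  121  117  121  119  122  122  123  121   36
207    9    8    8    9   11   10    9    9    8    6    8    7  117  116  119  120  120  120  123  117   33
```

```bash
python3 -m pendant '[{"translation":[9,28,5],"twist":[-0.007,-0.01,-0.018],"grip":-1},{"translation":[8,25,10],"twist":[0,0,0],"grip":-1},{"translation":[5,15,12],"twist":[0,0,0],"grip":-1},{"translation":[2,6,12],"twist":[0,0,0],"grip":-1},{"translation":[0,2,12],"twist":[0,0,0],"grip":-1},{"translation":[0,0,10],"twist":[0,0,0],"grip":-1},{"translation":[0,0,7],"twist":[0,0,0],"grip":-1},{"translation":[0,0,4],"twist":[0,0,0],"grip":-1},{"translation":[0,0,0],"twist":[0,0,0],"grip":-1},{"translation":[0,0,0],"twist":[0,0,0],"grip":-1}]' 19 && python3 -c "
from h import *
tgt(.549,.3320,.070,72)
p,d=grab('side','side9')
P=pts('side',d)
m=(P[...,2]>.012)&(P[...,2]<.06)&(abs(P[...,0]-.549)<.06)&(abs(P[...,1]-.335)<.04)
a=np.radians(-18);ex=np.array([np.cos(a),np.sin(a)])
q=P[m]; s=(q[:,:2]-[.549,.335])@ex*1000
for lo in range(-30,30,4):
    k=(s>lo)&(s<=lo+4)
    if k.sum(): print(lo,k.sum(),(np.percentile(q[k,2],[5,50,95])*1000).round(1),(q[k,1].mean()*1000).round(0))
cv2.imwrite('pics/c9.png',cv2.resize(p[360:450,190:310],(800,600),interpolation=cv2.INTER_CUBIC)[:,:,::-1])"
```

```text
t: 32.1
tool_pos: [0.5449, 0.3359, 0.0697]
orientation: [-0.483, -3.097, 0.007]
force: [0.4, -0.2, -0.0]
opening: 0.0255
t 32.1 F [ 0.44 -0.21 -0.03] open 25.52 pos [544.9 335.9  69.7]
twist [-0.0053 -0.0063  0.0045] mm in cur frame [-5.1 -2.5 -0.3] in final [-5.1 -2.4 -0.3]
-30 1 [28.6 28.6 28.6] 345.0
-26 23 [23.8 29.9 32.2] 343.0
-22 13 [28.8 31.1 34. ] 342.0
-18 36 [27.9 34.7 55.5] 339.0
-14 35 [27.4 38.6 58. ] 340.0
-10 30 [26.9 37.9 57.2] 335.0
-6 15 [26.8 44.4 57.8] 333.0
-2 5 [20.6 24.7 27. ] 333.0
2 8 [20.4 25.2 26.4] 335.0
6 5 [20.3 22.2 23.6] 334.0
10 4 [21. 22. 25.] 330.0
```

View pics/c9.png

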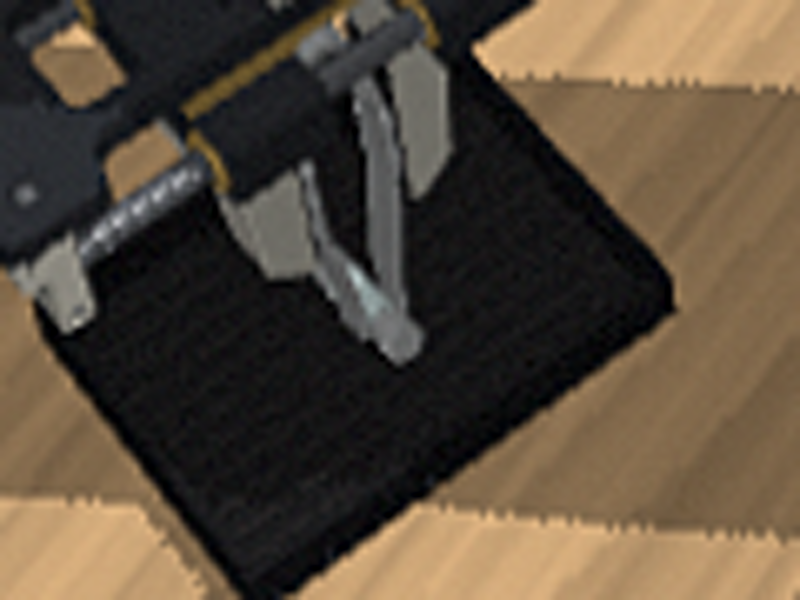

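The zoom shows the fuse held over the middle of the dish, with its near cap at about (400,340) in the crop. Its +x end hangs roughly 14° low, so I'll lower slowly and let the ribs level it.

```bash
python3 -m pendant '[{"translation":[0,0,2],"twist":[-0.005,-0.006,0.004],"grip":-1},{"translation":[0,0,2],"twist":[0,0,0],"grip":-1},{"translation":[0,0,1.5],"twist":[0,0,0],"grip":-1},{"translation":[0,0,1],"twist":[0,0,0],"grip":-1},{"translation":[0,0,1],"twist":[0,0,0],"grip":-1},{"translation":[0,0,0.7],"twist":[0,0,0],"grip":-1},{"translation":[0,0,0.7],"twist":[0,0,0],"grip":-1},{"translation":[0,0,0.5],"twist":[0,0,0],"grip":-1},{"translation":[0,0,0],"twist":[0,0,0],"grip":-1},{"translation":[0,0,0],"twist":[0,0,0],"grip":-1}]' 19 && python3 -c "
from h import *
tgt(.549,.3320,.058,72); robot.read_camera('side'); print(robot.read_state()['force'])"
```

```text
t: 33.15
tool_pos: [0.5463, 0.3365, 0.0619]
orientation: [0.491, 3.1, 0.004]
force: [0.1, -0.5, -0.7]
opening: 0.0258
t 33.15 F [ 0.1  -0.48 -0.69] open 25.76 pos [546.3 336.5  61.9]
twist [0.0028 0.0029 0.0001] mm in cur frame [-3.9 -3.5  3.9] in final [-3.9 -3.5  3.9]
[-0.34278649 -0.1865638  -0.62716175]
```

```bash
python3 -m pendant '[{"translation":[0,0,0.7],"twist":[0,0,0],"grip":-1},{"translation":[0,0,0.7],"twist":[0,0,0],"grip":-1},{"translation":[0,0,0.7],"twist":[0,0,0],"grip":-1},{"translation":[0,0,0.7],"twist":[0,0,0],"grip":-1},{"translation":[0,0,0.5],"twist":[0,0,0],"grip":-1},{"translation":[0,0,0],"twist":[0,0,0],"grip":-1},{"translation":[0,0,0],"twist":[0,0,0],"grip":-1},{"translation":[0,0,0],"twist":[0,0,0],"grip":-1},{"translation":[0,0,0],"twist":[0,0,0],"grip":-1},{"translation":[0,0,0],"twist":[0,0,0],"grip":-1}]' 19 && python3 -c "
from h import *
tgt(.549,.3320,.058,72)
p,d=grab('side','side10'); print(robot.read_state()['force'])
P=pts('side',d)
m=(P[...,2]>.006)&(P[...,2]<.06)&(abs(P[...,0]-.549)<.06)&(abs(P[...,1]-.335)<.04)&(p.min(2)>60)
a=np.radians(-18);ex=np.array([np.cos(a),np.sin(a)])
q=P[m]; s=(q[:,:2]-[.549,.335])@ex*1000
for lo in range(-30,30,4):
    k=(s>lo)&(s<=lo+4)
    if k.sum(): print(lo,k.sum(),(np.percentile(q[k,2],[5,50,95])*1000).round(1),(q[k,1].mean()*1000).round(0))"
```

```text
t: 34.2
tool_pos: [0.5465, 0.3367, 0.0587]
orientation: [0.491, 3.099, 0.004]
force: [0.4, 0.3, -0.0]
opening: 0.0257
t 34.2 F [ 0.44  0.31 -0.  ] open 25.7 pos [546.5 336.7  58.7]
twist [0.0033 0.0033 0.0001] mm in cur frame [-3.8 -3.7  0.7] in final [-3.8 -3.7  0.7]
[-0.50099855  0.73636372  0.08550916]
-26 19 [13.  16.1 21.4] 343.0
-22 11 [17.9 19.5 21.1] 342.0
-18 23 [15.8 19.2 50.7] 341.0
-14 65 [18.4 37.  59.4] 339.0
-10 38 [16.8 33.3 56. ] 337.0
-6 26 [15.2 36.1 56.5] 335.0
-2 5 [15.2 15.5 17.2] 333.0
2 6 [14.7 17.  18.4] 336.0
6 4 [13.9 15.4 16.2] 334.0
10 4 [12.2 13.8 15. ] 332.0
18 1 [6.4 6.4 6.4] 324.0
```

```bash
python3 -m pendant '[{"translation":[0,0,0.7],"twist":[0,0,0],"grip":-1},{"translation":[0,0,0.7],"twist":[0,0,0],"grip":-1},{"translation":[0,0,0.6],"twist":[0,0,0],"grip":-1},{"translation":[0,0,0.5],"twist":[0,0,0],"grip":-1},{"translation":[0,0,0],"twist":[0,0,0],"grip":-1},{"translation":[0,0,0],"twist":[0,0,0],"grip":-1},{"translation":[0,0,0],"twist":[0,0,0],"grip":-1},{"translation":[0,0,0],"twist":[0,0,0],"grip":-1},{"translation":[0,0,0],"twist":[0,0,0],"grip":-1},{"translation":[0,0,0],"twist":[0,0,0],"grip":-1}]' 19 && python3 -c "
from h import *
tgt(.549,.3320,.058,72)
p,d=grab('side','side11'); print(robot.read_state()['force'])
P=pts('side',d)
m=(P[...,2]>.006)&(P[...,2]<.06)&(abs(P[...,0]-.549)<.06)&(abs(P[...,1]-.335)<.04)&(p.min(2)>60)
a=np.radians(-18);ex=np.array([np.cos(a),np.sin(a)])
q=P[m]; s=(q[:,:2]-[.549,.335])@ex*1000
for lo in range(-30,30,4):
    k=(s>lo)&(s<=lo+4)
    if k.sum(): print(lo,k.sum(),(np.percentile(q[k,2],[5,50,95])*1000).round(1),(q[k,1].mean()*1000).round(0))"
```

```text
t: 35.25
tool_pos: [0.5466, 0.3368, 0.0564]
orientation: [0.491, 3.099, 0.005]
force: [-0.2, -0.0, 0.1]
opening: 0.0256
t 35.25 F [-0.2  -0.05  0.14] open 25.61 pos [546.6 336.8  56.4]
twist [0.0036 0.0034 0.0002] mm in cur frame [-3.7 -3.8 -1.6] in final [-3.7 -3.8 -1.6]
[-0.77727974  0.43708583  1.23191814]
-26 16 [10.3 14.2 18. ] 344.0
-22 13 [ 9.9 15.  18. ] 343.0
-18 22 [12.2 17.1 43.2] 342.0
-14 81 [14.1 36.7 58.5] 338.0
-10 35 [13.5 32.  54.4] 336.0
-6 24 [14.3 34.9 57.4] 334.0
-2 6 [ 8.2 14.8 16.5] 334.0
2 7 [12.6 15.3 18.7] 335.0
6 9 [ 8.7 14.5 17.5] 333.0
10 3 [ 7.  15.5 17. ] 328.0
```

```bash
python3 -m pendant '[{"translation":[0,0,0.6],"twist":[0,0,0],"grip":-0.46},{"translation":[0,0,0.4],"twist":[0,0,0],"grip":-0.45},{"translation":[0,0,0],"twist":[0,0,0],"grip":-0.44},{"translation":[0,0,0],"twist":[0,0,0],"grip":-0.43},{"translation":[0,0,0],"twist":[0,0,0],"grip":-0.42},{"translation":[0,0,0],"twist":[0,0,0],"grip":-0.41},{"translation":[0,0,0],"twist":[0,0,0],"grip":-0.4},{"translation":[0,0,0],"twist":[0,0,0],"grip":-0.395},{"translation":[0,0,0],"twist":[0,0,0],"grip":-0.39},{"translation":[0,0,0],"twist":[0,0,0],"grip":-0.39}]' 19 && python3 -c "
from h import *
tgt(.549,.3320,.058,72)"
```

```text
t: 36.3
tool_pos: [0.5465, 0.3366, 0.0547]
orientation: [0.491, 3.099, 0.004]
force: [-0.6, -0.9, -0.6]
opening: 0.0284
t 36.3 F [-0.65 -0.93 -0.6 ] open 28.37 pos [546.5 336.6  54.7]
twist [0.003  0.0031 0.0001] mm in cur frame [-3.8 -3.5 -3.3] in final [-3.8 -3.6 -3.3]
```

```bash
python3 -m pendant '[{"translation":[0,0,-2],"twist":[0,0,0],"grip":-0.39},{"translation":[0,0,-3],"twist":[0,0,0],"grip":-0.39},{"translation":[0,0,-5],"twist":[0,0,0],"grip":-1},{"translation":[0,0,-8],"twist":[0,0,0],"grip":-1},{"translation":[0,0,-12],"twist":[0,0,0],"grip":-1},{"translation":[0,0,-15],"twist":[0,0,0],"grip":-1},{"translation":[0,0,-16],"twist":[0,0,-0.14],"grip":-1},{"translation":[0,0,-14],"twist":[0,0,-0.14],"grip":-1},{"translation":[0,0,-8],"twist":[0,0,-0.14],"grip":-1},{"translation":[0,0,-2],"twist":[0,0,0],"grip":-1}]' 5 && python3 -c "
from h import *
tgt(.5462,.1374,.14,96.5)"
```

```text
t: 37.3
tool_pos: [0.5475, 0.3372, 0.1517]
orientation: [-0.188, 3.127, 0.006]
force: [-0.0, 0.8, -0.4]
opening: 0.0279
t 37.3 F [-0.03  0.78 -0.37] open 27.86 pos [547.5 337.2 151.7]
twist [0.0034 0.0093 0.0069] mm in cur frame [  25.4 -198.2   10.8] in final [  24.  -198.3   11.7]
```

```bash
python3 -m pendant '[{"translation":[3,-25,0],"twist":[0.003,0.009,0.007],"grip":-1},{"translation":[5,-38,2],"twist":[0,0,0],"grip":-1},{"translation":[5,-42,3],"twist":[0,0,0],"grip":-1},{"translation":[5,-38,3],"twist":[0,0,0],"grip":-1},{"translation":[3,-26,2],"twist":[0,0,0],"grip":-1},{"translation":[2,-14,1],"twist":[0,0,0],"grip":-1},{"translation":[1,-6,0],"twist":[0,0,0],"grip":-1},{"translation":[0,0,0],"twist":[0,0,0],"grip":-1},{"translation":[0,0,0],"twist":[0,0,0],"grip":-1},{"translation":[0,0,0],"twist":[0,0,0],"grip":-1}]' 5 && python3 -c "
from h import *
tgt(.5462,.1374,.105,96.5)
for k in(1,2):
    p,d=grab('side','side12'); tgt(.5462,.1374,.105,96.5)
P=pts('side',d)
# fuse in dish: bright pixels
m=(P[...,2]>.004)&(P[...,2]<.03)&(abs(P[...,0]-.549)<.04)&(abs(P[...,1]-.335)<.05)&(p.min(2)>60)
q=P[m]; print('fuse',m.sum(),q.mean(0).round(4),cv2.minAreaRect((q[:,:2]*1000).astype(np.float32)))
a=np.radians(6.5);ex=np.array([np.cos(a),np.sin(a)]);ey=np.array([-ex[1],ex[0]])
m=(P[...,2]>.08)&(P[...,2]<.128)&(abs(P[...,0]-.545)<.03)&(abs(P[...,1]-.137)<.03)
for lo in range(80,128,4):
    k=m&(P[...,2]*1000>lo)&(P[...,2]*1000<=lo+4)
    if k.sum(): q=P[k][:,:2]*1000; print(lo,k.sum(),'x',np.percentile(q[:,0],[0,50,100]).round(1),'y',np.percentile(q[:,1],[0,50,100]).round(1))"
```

```text
t: 38.3
tool_pos: [0.545, 0.1448, 0.1465]
orientation: [-0.131, 3.13, 0.007]
force: [0.0, 0.3, -0.7]
opening: 0.0277
t 38.3 F [ 0.02  0.28 -0.65] open 27.69 pos [545.  144.8 146.5]
twist [ 0.004   0.0086 -0.0298] mm in cur frame [-0.3 -7.6 41.4] in final [-0.4 -7.5 41.5]
t 38.35 F [-0.99 -0.72 -0.34] open 27.48 pos [545.  144.9 146.5]
twist [ 0.0041  0.0087 -0.0295] mm in cur frame [-0.2 -7.8 41.5] in final [-0.4 -7.6 41.5]
t 38.4 F [ 0.69  0.09 -0.65] open 27.59 pos [544.9 144.8 146.4]
twist [ 0.004   0.0085 -0.0293] mm in cur frame [-0.3 -7.6 41.3] in final [-0.5 -7.5 41.4]
fuse 129 [0.5437 0.3384 0.0147] ((547.5910034179688, 336.30694580078125), (12.067508697509766, 46.27793884277344), 68.56672668457031)
96 1 x [542. 542. 542.] y [153.3 153.3 153.3]
100 9 x [535.2 538.1 544.1] y [136.9 138.8 153.9]
104 12 x [531.6 538.  543.5] y [137.1 153.3 156. ]
108 20 x [533.1 537.6 543.4] y [136.3 152.5 156.2]
112 17 x [534.  538.8 543.9] y [135.5 140.4 154. ]
116 16 x [533.8 539.5 545.5] y [137.5 152.6 156.5]
120 16 x [533.7 537.9 545. ] y [136.5 139.1 154.6]
124 19 x [534.2 539.7 544.5] y [134.5 139.4 156.9]
```

```bash
python3 -m pendant '[{"translation":[-0.7,-3,5],"twist":[0.004,0.008,-0.03],"grip":-1},{"translation":[-0.5,-2.5,10],"twist":[0,0,0],"grip":-1},{"translation":[0,-1,12],"twist":[0,0,0],"grip":-1},{"translation":[0,0,12],"twist":[0,0,0],"grip":-1},{"translation":[0,0,6],"twist":[0,0,0],"grip":-1},{"translation":[0,0,2],"twist":[0,0,0],"grip":-1},{"translation":[0,0,0],"twist":[0,0,0],"grip":-1},{"translation":[0,0,0],"twist":[0,0,0],"grip":-1},{"translation":[0,0,0],"twist":[0,0,0],"grip":-1},{"translation":[0,0,0],"twist":[0,0,0],"grip":-1}]' 5 && cat > m13.py <<'E'
from h import *
import sys
tgt(.5472,.1384,.097,97)
p,d=grab('side',sys.argv[1]); P=pts('side',d)
m=(abs(P[...,0]-.545)<.03)&(abs(P[...,1]-.137)<.03)
for lo in range(50,90,4):
    k=m&(P[...,2]*1000>lo)&(P[...,2]*1000<=lo+4)
    if k.sum(): q=P[k][:,:2]*1000; print(lo,k.sum(),'x',np.percentile(q[:,0],[0,10,50,90,100]).round(1),'y',np.percentile(q[:,1],[0,25,50,75,100]).round(1))
cv2.imwrite(f'pics/z{sys.argv[1]}.png',cv2.resize(p[255:360,255:395],(800,600),interpolation=cv2.INTER_CUBIC)[:,:,::-1])
E
python3 m13.py side13
```

```text
t: 39.4
tool_pos: [0.5462, 0.1407, 0.0951]
orientation: [0.181, -3.136, -0.001]
force: [-0.4, 0.1, -0.7]
opening: 0.0274
t 39.4 F [-0.44  0.07 -0.68] open 27.43 pos [546.2 140.7  95.1]
twist [ 0.0006 -0.0003 -0.0068] mm in cur frame [-0.7 -2.4 -1.9] in final [-0.7 -2.4 -1.9]
50 15 x [534.7 535.6 539.4 541.9 544.2] y [132.5 133.6 148.9 149.6 151. ]
54 7 x [534.9 536.  537.7 543.4 544.4] y [132.2 133.5 148.1 148.5 149.5]
58 17 x [534.6 536.3 539.9 542.6 543.4] y [132.8 134.6 148.3 150.  152. ]
62 8 x [535.4 536.  539.8 543.5 543.9] y [132.4 134.  141.6 148.7 149.8]
66 16 x [534.7 536.1 542.3 544.9 546. ] y [132.9 133.9 141.5 149.4 150.5]
70 12 x [535.5 535.7 539.1 543.2 544. ] y [133.2 134.3 141.4 150.2 151.6]
74 16 x [535.3 536.  539.5 545.4 546.6] y [131.5 133.7 133.9 149.9 151.4]
78 15 x [534.4 535.5 541.1 543.4 547. ] y [130.4 133.1 134.2 148.7 152.1]
82 11 x [536.2 536.3 538.3 543.4 545. ] y [130.7 132.4 133.  141.5 153. ]
86 11 x [535.1 536.6 540.7 546.6 547.4] y [129.3 130.7 132.8 141.3 151.4]
```

View pics/zside13.png

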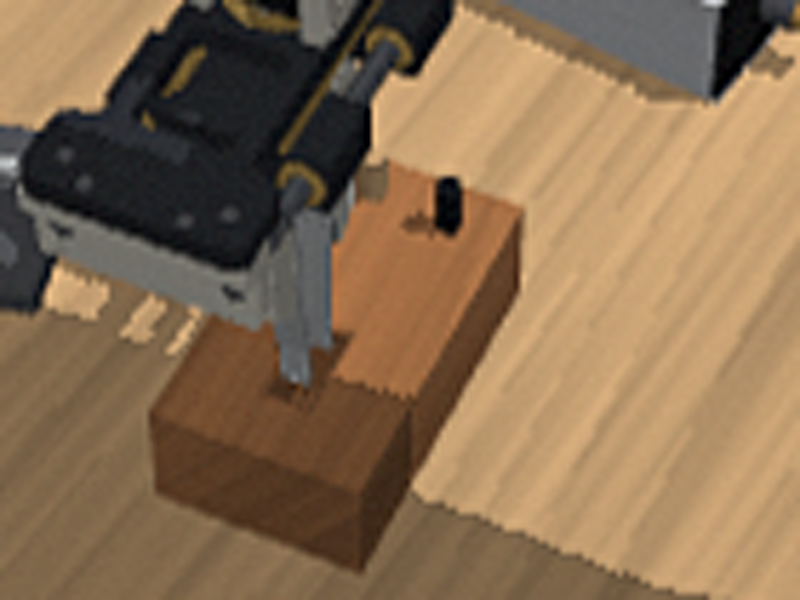

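The zoom shows the jaws just above the slot, with jaw_l end at (295,380) and jaw_r end at (320,345). The slot's dark opening spans about (270..350, 340..400). I'll make a small correction, then insert slowly.

```bash
python3 -m pendant '[{"translation":[-1.2,-1.5,0],"twist":[0,0,-0.007],"grip":-1},{"translation":[0,0,1],"twist":[0,0,0],"grip":-1},{"translation":[0,0,1.5],"twist":[0,0,0],"grip":-1},{"translation":[0,0,2],"twist":[0,0,0],"grip":-1},{"translation":[0,0,2],"twist":[0,0,0],"grip":-1},{"translation":[0,0,2],"twist":[0,0,0],"grip":-1},{"translation":[0,0,2],"twist":[0,0,0],"grip":-1},{"translation":[0,0,1.5],"twist":[0,0,0],"grip":-1},{"translation":[0,0,0],"twist":[0,0,0],"grip":-1},{"translation":[0,0,0],"twist":[0,0,0],"grip":-1}]' 5 && python3 m13.py side14
```

```text
t: 40.45
tool_pos: [0.5481, 0.1393, 0.0825]
orientation: [-0.193, 3.135, 0.001]
force: [0.1, -1.2, -0.8]
opening: 0.0276
t 40.45 F [ 0.07 -1.17 -0.78] open 27.63 pos [548.1 139.3  82.5]
twist [0.0006 0.0005 0.0007] mm in cur frame [  0.9  -0.7 -14.5] in final [  1.   -0.7 -14.5]
50 9 x [536.5 536.7 540.7 544.1 545.4] y [132.1 132.9 133.4 147.2 148.9]
54 16 x [536.8 537.9 542.4 546.2 546.7] y [131.  133.  147.  148.  149.1]
58 19 x [536.  537.8 541.8 547.5 549.5] y [128.8 130.8 131.8 146.9 148.9]
62 16 x [536.3 537.7 542.1 546.7 549.3] y [130.3 131.6 140.6 148.2 149.9]
66 11 x [538.4 539.3 542.6 546.8 549. ] y [128.6 130.1 130.6 132.6 150.6]
70 12 x [536.9 537.7 540.8 546.5 548.8] y [127.9 130.1 130.8 135.9 150.5]
74 10 x [536.5 537.2 542.2 548.8 549.2] y [128.8 129.9 130.7 131.8 149.7]
78 9 x [537.3 538.5 540.8 546.8 547.5] y [127.3 129.2 130.2 130.7 148.3]
82 17 x [535.1 536.3 541.4 548.1 549.1] y [119.1 128.4 129.9 130.9 158.1]
86 17 x [534.2 535.1 540.2 543.9 548.4] y [115.6 125.8 129.3 149.8 162.5]
```

```bash
python3 -m pendant '[{"translation":[0.4,-0.3,2],"twist":[0,0,0],"grip":-1},{"translation":[0,0,3],"twist":[0,0,0],"grip":-1},{"translation":[0,0,4],"twist":[0,0,0],"grip":-1},{"translation":[0,0,4],"twist":[0,0,0],"grip":-1},{"translation":[0,0,4],"twist":[0,0,0],"grip":-1},{"translation":[0,0,4],"twist":[0,0,0],"grip":-1},{"translation":[0,0,2],"twist":[0,0,0],"grip":-1},{"translation":[0,0,1],"twist":[0,0,0],"grip":-1},{"translation":[0,0,0],"twist":[0,0,0],"grip":-1},{"translation":[0,0,0],"twist":[0,0,0],"grip":-1}]' 5 && python3 -c "
from h import *
tgt(.5472,.1390,.053,97)"
```

```text
t: 41.5
tool_pos: [0.5475, 0.1389, 0.056]
orientation: [0.193, -3.136, -0.001]
force: [0.2, 0.6, 0.2]
opening: 0.0274
t 41.5 F [0.21 0.63 0.25] open 27.42 pos [547.5 138.9  56. ]
twist [ 0.0006 -0.0001  0.0007] mm in cur frame [0.2 0.2 3. ] in final [0.2 0.2 3. ]
```

```bash
python3 -m pendant '[{"translation":[0,0,1],"twist":[0,0,0],"grip":-1},{"translation":[0,0,1],"twist":[0,0,0],"grip":-1},{"translation":[0,0,0.8],"twist":[0,0,0],"grip":-1},{"translation":[0,0,0.6],"twist":[0,0,0],"grip":-1},{"translation":[0,0,0.4],"twist":[0,0,0],"grip":-1},{"translation":[0,0,0],"twist":[0,0,0],"grip":-1},{"translation":[0,0,0],"twist":[0,0,0],"grip":-1},{"translation":[0,0,0],"twist":[0,0,0],"grip":-1},{"translation":[0,0,0],"twist":[0,0,0],"grip":-1},{"translation":[0,0,0],"twist":[0,0,0],"grip":-1}]' 5 && python3 -c "
from h import *
tgt(.5472,.1390,.053,97)
robot.read_camera('side'); print(robot.read_state()['force'])"
```

```text
t: 42.5
tool_pos: [0.548, 0.1389, 0.0526]
orientation: [-0.193, 3.135, 0.001]
force: [-0.9, -0.6, -0.1]
opening: 0.0271
t 42.5 F [-0.94 -0.59 -0.12] open 27.12 pos [548.  138.9  52.6]
twist [0.0006 0.0012 0.0006] mm in cur frame [ 0.8  0.2 -0.4] in final [ 0.8  0.2 -0.4]
[-0.06721263  0.33439085 -0.57830813]
```

```bash
python3 -m pendant '[{"translation":[0.4,0,0.8],"twist":[0,0,0],"grip":-1},{"translation":[0,0,0.6],"twist":[0,0,0],"grip":-1},{"translation":[0,0,0.3],"twist":[0,0,0],"grip":-0.42},{"translation":[0,0,0],"twist":[0,0,0],"grip":-0.40},{"translation":[0,0,0],"twist":[0,0,0],"grip":-0.38},{"translation":[0,0,0],"twist":[0,0,0],"grip":-0.36},{"translation":[0,0,0],"twist":[0,0,0],"grip":-0.34},{"translation":[0,0,0],"twist":[0,0,0],"grip":-0.25},{"translation":[0,0,0],"twist":[0,0,0],"grip":-0.1},{"translation":[0,0,0],"twist":[0,0,0],"grip":0}]' 5 && python3 -c "
from h import *
tgt(.5472,.1390,.053,97)"
```

```text
t: 43.55
tool_pos: [0.5481, 0.139, 0.0514]
orientation: [-0.193, 3.133, 0.001]
force: [0.5, 0.1, 0.8]
opening: 0.0444
t 43.55 F [0.47 0.11 0.77] open 44.42 pos [548.1 139.   51.4]
twist [0.0007 0.0024 0.0007] mm in cur frame [ 0.9  0.1 -1.6] in final [ 0.9  0.1 -1.6]
```

Released. I'll raise straight up, clear of the bow, then check.

```bash
python3 -m pendant '[{"translation":[0,0,-5],"twist":[0,0,0],"grip":0},{"translation":[0,0,-10],"twist":[0,0,0],"grip":0},{"translation":[0,0,-15],"twist":[0,0,0],"grip":0},{"translation":[0,0,-20],"twist":[0,0,0],"grip":0},{"translation":[0,0,-25],"twist":[0,0,0],"grip":0},{"translation":[0,0,-25],"twist":[0,0,0],"grip":0},{"translation":[0,0,-25],"twist":[0,0,0],"grip":0},{"translation":[0,0,-15],"twist":[0,0,0],"grip":0},{"translation":[0,0,-5],"twist":[0,0,0],"grip":0},{"translation":[0,0,0],"twist":[0,0,0],"grip":0}]' 5 && python3 -m pendant '[{"translation":[10,0,-5],"twist":[0,0,0],"grip":0},{"translation":[25,0,-5],"twist":[0,0,0],"grip":0},{"translation":[35,0,0],"twist":[0,0,0],"grip":0},{"translation":[35,0,0],"twist":[0,0,0],"grip":0},{"translation":[25,0,0],"twist":[0,0,0],"grip":0},{"translation":[10,0,0],"twist":[0,0,0],"grip":0},{"translation":[0,0,0],"twist":[0,0,0],"grip":0},{"translation":[0,0,0],"twist":[0,0,0],"grip":0},{"translation":[0,0,0],"twist":[0,0,0],"grip":0},{"translation":[0,0,0],"twist":[0,0,0],"grip":0}]' 5 && python3 - <<'E'
from h import *
p,d=grab('side','side20');pt,dt=grab('top','top20')
P=pts('side',d)
for lo in range(45,132,8):
    m=(P[...,2]*1000>lo)&(P[...,2]*1000<=lo+8)&(abs(P[...,0]-.545)<.03)&(abs(P[...,1]-.137)<.03)
    m[:270]=0
    q=P[m]*1000
    if len(q): print(lo,len(q),'x',np.percentile(q[:,0],[5,50,95]).round(1),'y',np.percentile(q[:,1],[5,50,95]).round(1))
print('max z tongs',np.sort(P[(abs(P[...,0]-.543)<.015)&(abs(P[...,1]-.138)<.015)][:,2])[-6:])
m=(P[...,2]>.004)&(P[...,2]<.03)&(abs(P[...,0]-.549)<.04)&(abs(P[...,1]-.335)<.05)&(p.min(2)>60)
q=P[m]; print('fuse',m.sum(),q.mean(0).round(4),cv2.minAreaRect((q[:,:2]*1000).astype(np.float32)))
# change map vs the start, side and top
for n,a in(('side',p),('top',pt)):
    b=np.load(f'pics/{n}0.npz')['p']; df=(cv2.absdiff(a,b).max(2)>60).astype(np.uint8)
    k,l,st,c=cv2.connectedComponentsWithStats(cv2.morphologyEx(df,cv2.MORPH_OPEN,np.ones((2,2),np.uint8)))
    print(n,[tuple(s) for s in st[1:] if s[4]>12])
E
```

```text
t: 44.55
tool_pos: [0.5488, 0.139, 0.213]
orientation: [-0.192, 3.126, 0.002]
force: [-0.7, 0.5, -0.4]
opening: 0.0461
t: 45.55
tool_pos: [0.4029, 0.1206, 0.2155]
orientation: [-0.192, 3.134, 0.001]
force: [0.1, 0.7, -0.1]
opening: 0.0463
45 205 x [516.5 537.6 571.9] y [112.6 142.9 164.9]
53 27 x [536.5 542.3 548.4] y [126.  127.8 154.3]
61 39 x [535.9 542.5 548.8] y [125.1 152.2 155.2]
69 37 x [534.3 541.3 548.3] y [124.9 152.4 155.2]
77 34 x [535.4 541.3 546.9] y [126.2 151.1 155. ]
85 40 x [534.3 542.  547.9] y [126.4 152.3 155.1]
93 36 x [535.6 540.1 547.1] y [127.9 151.4 153.5]
101 30 x [537.  541.5 547.6] y [129.3 149.7 152.4]
109 27 x [536.3 540.8 547.7] y [131.3 148.1 150.6]
117 43 x [536.7 540.3 547.8] y [133.6 145.3 148.9]
125 33 x [537.1 542.1 548.3] y [135.3 140.8 145.3]
max z tongs [0.12875492 0.12902011 0.12907374 0.12926792 0.1294022  0.1308747 ]
fuse 127 [0.5436 0.3385 0.015 ] ((546.9172973632812, 336.2430419921875), (12.076504707336426, 47.03341293334961), 70.72449493408203)
side [(np.int32(406), np.int32(0), np.int32(6), np.int32(3), np.int32(15)), (np.int32(379), n
[... 4432 characters left out ...]
p.int32(5), np.int32(9), np.int32(35)), (np.int32(270), np.int32(341), np.int32(3), np.int32(5), np.int32(13)), (np.int32(171), np.int32(406), np.int32(46), np.int32(33), np.int32(1002)), (np.int32(293), np.int32(407), np.int32(42), np.int32(20), np.int32(414)), (np.int32(125), np.int32(411), np.int32(57), np.int32(69), np.int32(2888)), (np.int32(163), np.int32(415), np.int32(6), np.int32(3), np.int32(16)), (np.int32(285), np.int32(425), np.int32(10), np.int32(4), np.int32(26)), (np.int32(256), np.int32(452), np.int32(5), np.int32(7), np.int32(17)), (np.int32(343), np.int32(452), np.int32(8), np.int32(11), np.int32(56)), (np.int32(107), np.int32(471), np.int32(9), np.int32(9), np.int32(71))]
```

```bash
python3 - <<'E'
from h import *
for tag in('side0','side20'):
    P=pts('side',np.load(f'pics/{tag}.npz')['d']); q=P[270:330,285:345].reshape(-1,3); q=q[(abs(q[:,0]-.543)<.02)&(abs(q[:,1]-.138)<.02)]; print(tag,'tongs top z',np.sort(q[:,2])[-30:].mean().round(4))
for n in('top','side'):
    a,b=pts(n,np.load(f'pics/{n}0.npz')['d']),pts(n,np.load(f'pics/{n}20.npz')['d'])
    ok=(a[...,2]<.5)&(b[...,2]<.5); df=(ok&(abs(a[...,2]-b[...,2])>.009)).astype(np.uint8)
    for nm,bx in dict(top=dict(mug=(305,100,352,165),key=(245,160,297,218),mouse=(172,168,214,212),sd=(438,320,520,382),block=(376,240,414,276)),side=dict(mug=(205,190,262,252),key=(212,268,278,310),mouse=(165,330,212,366),sd=(470,200,500,260)))[n].items():
        x0,y0,x1,y1=bx; print(n,nm,df[y0:y1,x0:x1].sum(),'of',(x1-x0)*(y1-y0))
E
```

```text
side0 tongs top z 0.1272
side20 tongs top z 0.1272
top mug 4 of 3055
top key 0 of 3016
top mouse 1 of 1848
top sd 2 of 5084
top block 53 of 1368
side mug 51 of 3534
side key 0 of 2772
side mouse 1 of 1692
side sd 2 of 1800
```

```bash
python3 -c "
from plant import robot
print(robot.close_job(), robot.read_state()['t'])"
```

```text
the job is handed in; nothing more can be done
the job is handed in; nothing more can be done
```

The job is done and handed in at about 46 s of the 62 s allowed. I drew the fuse from the middle pocket with the tongs at 19 N hand squeeze, roughly 4 N per jaw. It went down on the dish ribs, and the tongs went back into their slot.

**First grip on the fuse failed:** I had the tongs open too wide in the pocket, so they met about 3 N of resistance and slid about 9 mm up in the hand. At 20 N the jaws then slipped off the top of the glass. A narrower opening with the corrected height worked.

**Placing:** after the draw the fuse hung about 14° off level in the jaws. I lowered it slowly and the ribs levelled it, with no more than about 2 N on it.

**Last checks:**
- **Fuse:** it lies in the dish at about (0.547, 0.336), with its visible surface about 15 mm up. It did not move between the last two looks.
- **Tongs:** they stand upright, with the top at 127.2 mm both before and after.
- **Other objects:** the key, mouse and screwdriver show no change in either view. The mug shows none from the top, but 51 of 3,534 depth pixels differ in the side view. I took that for edge noise and did not look further.
- **Block:** the middle pocket is empty. I did not check the fuses in the outer pockets separately.
- **Forces:** every wrist force I read stayed at 3 N or less.

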